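# Put the jeweller's wire, flux and polish back in their fitted racks

## Task

Clear up the bench after soldering and polishing: seat the copper wire spool in the larger and the brass wire spool in the smaller round pocket of the wire rack, the amber flux jar upright in the round pocket of the soldering rack, and the red-lidded polish tin and the red rouge bar in the round and the long pocket of the polishing rack, all standing the way up they are now and fully down. Do not touch the rouge bar until the other four are seated, because rouge comes off on the fingers and spoils wire and flux. Do not knock the loupe.

Things in the scene. Friction and masses are not known exactly. Their poses are not given: they have to be found in the camera images.
- copper_spool: Spool of copper wire standing on one flange: dark grey flanges 48 mm across, pinkish copper winding 42 mm across, 30 mm tall (flanges 4 mm thick at bottom and top), 120 g. Origin at the centre of its underside, z up.
- brass_spool: Spool of brass wire standing on one flange: light grey flanges 40 mm across, yellow winding, 24 mm tall (flanges about 5 mm thick), 90 g. Origin at the centre of its underside, z up.
- flux_jar: Round amber jar of flux, 56 mm across up to 62 mm height, with a black cap 45 mm across from 62 to 78 mm height, 160 g. The cap does not turn. Origin at the centre of its underside, z up.
- polish_tin: Flat round tin of polish, 24 mm tall: silvery body 63 mm across, red lid 65 mm across over the upper 10 mm, 60 g. Origin at the centre of its underside, z up.
- rouge_bar: Bar of red polishing rouge, 42 x 104 x 34 mm (x, y, z), lying flat, 220 g; it goes into its pocket either way round. Origin at the centre of its underside, y along its length, z up.
- wire_rack: Dark wooden rack 82 x 146 mm, 14 mm tall, with two round pockets with cork floors. Fixed. Origin: middle of its underside; x across, y along its long side, z up. The larger pocket, 58 mm across, for copper, is centred at x 0, y +34 mm; the smaller, 50 mm across, for brass, at x 0, y -35 mm. Both are 8 mm deep: floor 6 mm above the underside.
- soldering_rack: Dark wooden rack 100 x 150 mm, 20 mm tall, with one round pocket, a white ceramic tile (beside the pocket towards -y, 3 mm proud) and steel tweezers fixed along the +x edge (10 mm proud). Fixed. Origin: middle of its underside; x across, y along its long side, z up. The pocket, 66 mm across, is centred at x -9, y +32 mm and 14 mm deep: dark floor 6 mm above the underside.
- polishing_rack: Dark wooden rack 92 x 224 mm, 14 mm tall, with a round and a long pocket with dark red floors. Fixed. Origin: middle of its underside; x across, y along its long side, z up. The round pocket for the tin, 75 mm across, is centred at x 0, y -64 mm; the long pocket for the rouge bar, 54 mm in x by 116 mm in y, at x 0, y +44 mm. Both are 8 mm deep: floor 6 mm above the underside.
- loupe: Watchmaker's loupe, a black cone 33 mm across and 31 mm tall standing on its wide end; a bystander, to be left alone. Origin at the centre of its underside. (Not listed: a wooden tool chest 170 mm tall, 310 mm wide, stands behind the middle of the work, its front knobs at x = 0.63, y within 0.16 of 0; carry things over or round it.)
Mind the look-alikes: they are no part of the job. What is shaped like the flux_jar but purple is not meant.

How it is judged:
By the outcome, as a careful person would: the job done as asked, in the order asked, and still so for the second after the job is handed in, with the robot touching nothing.
It also fails if it takes over 144 s, if anything falls off the work surface, if the arm or the gripper's body presses on something with over 40 N, if the wrist force passes 120 N, or if a joint passes its speed limit or range.

## Robot

A 6-joint arm with a two-finger parallel gripper is mounted at the origin on a cart in front of the work surface, level with it; the furniture and walls round the work are solid. World frame = base frame: x ahead of the robot, y to its left, z up, the work surface at z = 0. Lengths are in m, angles in rad, forces in N, time in s.
With the tool pointing down it reaches from about 0.35 to 0.775 m from the base axis. Payload 7.3 kg.
Tool frame: the origin (TCP) lies between the finger pads; the fingertips stand ahead of it and the grasp point (between the pads) lies 6 mm ahead of it (robot.tip_extent is the x of the fingertips in the tool frame, in m); x points along the fingers, z is the direction in which the jaws open and shut, and the axes are right-handed (so a half turn about x gives the same grasp; the last joint's range is limited). The gripper opens to 92 mm and grips with 3 to 60 N. Pads are 19 mm wide; open, the fingers measure 130 mm over their backs; the gripper's body (75 mm by 190 mm) begins 47 mm behind the grasp point.
Start: joints at [1.024, 0.342, 1.524, -0, 1.275, -0.146], TCP at [0.205, 0.483, 0.252] pointing down, gripper open.
Joint ranges: [-2.53, 2.53], [-0.77, 2.02], [0.04, 2.7], [-1, 4.14], [0.28, 2.66], [-3.11, 3.11]. Speed limits (rad/s): [2.57, 2.57, 3.14, 3.14, 3.14, 3.14].

## Interface

Orientations are given as [roll, pitch, yaw] about the fixed x, y, z axes, in that order (R = Rz(yaw) Ry(pitch) Rx(roll)).
In Python, from cell import robot gives the robot as it stands. The module is installed in compiled form; this text tells all that it offers.
- The arm moves only by the shell command python3 -m creep 'ROWS' [FORCE]. ROWS is JSON, a list of rows, each an object with "translation": the shift along the tool's x, y, z in m, a list of three; "twist": the turn, a rotation vector about the tool's x, y, z in rad, a list of three; "hand": the opening in per cent of the stroke, from 0 (shut) to 100 (fully open). A call has 1 to 5 rows; each row is the pose to reach, as a shift and turn from the pose measured when the call began, along the tool's axes at that moment; what a row does not reach only later rows make up. A row lasts 1/10 s, in which the tool goes at most 50 mm and 8.59 degrees, less where a joint would pass 70% of its speed; a pose out of reach is approached as far as the arm can. A call with a gripper value outside its range is refused whole. The fingers move at their own pace and stop on an object; FORCE is the grip in N (left out, the last holds). Time passes only in rows, so rows that repeat a pose let the fingers close. It gives the time, the measured TCP pose, the force and the opening at its end, in the units of the state.
- robot.observe(): the state, without advancing time (a new reading comes with each control period).
- robot.read_camera(name): name is "side" or "top" or "wrist"; returns the picture (400x640x3 uint8, blue, green, red); there is no depth.
- robot.calibration(name): a dict with "intrinsics" (3x3 intrinsics, pixels), "dist" ([k1, k2, p1, p2, k3] as OpenCV has them; the pictures are not rectified), "cam_to_world" (4x4, takes a point from camera to world coordinates); the wrist camera has in their place "mount" (4x4, takes a point from camera to tool coordinates, whose origin is the TCP and whose axes are the tool frame's). Camera axes: x right, y up, looking along -z (the intrinsics and any distortion apply to the point x, -y, -z); pixel columns grow to the right and rows downward; lengths in m; the calibration is good to about 2 mm. A picture is of the moment at which its call begins: read the wrist's pose just before it. calibration takes no time and is no camera call.
- robot.hand_in(): hands the job in, once; it reports no verdict.
The state is a dict: "time": time; "qpos": joint angles; "qvel": joint speeds; "joint_efforts": joint torques, N m; "tool_pos": TCP position; "tool_rot": TCP orientation; "contact_force": force on the tool from outside, world axes, zero at the start; "torque": the same for the moment, N m; "opening": finger opening in m.
Only numpy, scipy, OpenCV 4.12 (cv2) and the standard library are available. Lean on these libraries where they do the work, as an engineer would, in place of code of your own. Each camera call takes 0.05 s, during which the arm holds its last target. There are 200 camera calls.

## Working session

There is one attempt and no reset: what is moved stays moved. The work goes in short steps, Python scripts to look and compute and a shell command to move; the robot and the scene stay as the last step left them, time stands still between calls to the robot, and variables do not carry over. Pictures are saved under pics/ and viewed, about 12 in all and at most 16, crops included, and the job is handed in when it is done.

```bash
mkdir -p pics; ls; cat > h.py <<'E'
import numpy as np, cv2
from cell import robot
from scipy.spatial.transform import Rotation as R
def T_tool(s):
    T=np.eye(4);T[:3,:3]=R.from_euler('xyz',s['tool_rot']).as_matrix();T[:3,3]=s['tool_pos'];return T
def grab(name):
    s=robot.observe();c=robot.calibration(name)
    im=robot.read_camera(name)
    M=np.array(c['cam_to_world']) if 'cam_to_world' in c else T_tool(s)@np.array(c['mount'])
    return im,dict(K=np.array(c['intrinsics']),d=np.array(c['dist'],float),M=M)
def ray(c,uv,z):
    p=cv2.undistortPoints(np.array(uv,float).reshape(-1,1,2),c['K'],c['d']).reshape(-1,2)
    D=np.c_[p[:,0],-p[:,1],-np.ones(len(p))]@c['M'][:3,:3].T
    o=c['M'][:3,3];return o+D*((z-o[2])/D[:,2])[:,None]
def proj(c,P):
    q=(np.array(P,float).reshape(-1,3)-c['M'][:3,3])@c['M'][:3,:3]
    q=q*[1,-1,-1];return cv2.projectPoints(q,np.zeros(3),np.zeros(3),c['K'],c['d'])[0].reshape(-1,2)
E
python3 - <<'E'
from h import *
s=robot.observe();print({k:np.round(v,3).tolist() for k,v in s.items()},robot.tip_extent)
for n in('side','top','wrist'):
    im,c=grab(n);cv2.imwrite(f'pics/{n}0.png',im);print(n,c['K'].round(1).tolist(),c['d'],c['M'].round(3).tolist())
E
```

```text
pics
{'time': 0.0, 'qpos': [1.024, 0.343, 1.525, -0.0, 1.275, -0.146], 'qvel': [0.0, -0.0, 0.0, -0.002, -0.001, 0.0], 'joint_efforts': [0.001, -43.126, -24.422, 0.072, 0.056, -0.0], 'tool_pos': [0.205, 0.483, 0.251], 'tool_rot': [3.02, 1.569, -2.093], 'contact_force': [-0.194, -0.286, 0.169], 'torque': [-0.069, 0.02, -0.086], 'opening': 0.092} 0.025
side [[393.6, 0.0, 319.1], [0.0, 393.6, 205.6], [0.0, 0.0, 1.0]] [0.02084585 0.         0.         0.         0.        ] [[0.986, 0.09, -0.137, 0.34], [-0.164, 0.512, -0.843, -1.311], [-0.006, 0.854, 0.52, 0.768], [0.0, 0.0, 0.0, 1.0]]
top [[406.9, 0.0, 321.7], [0.0, 406.9, 197.0], [0.0, 0.0, 1.0]] [-0.03698038  0.          0.          0.          0.        ] [[0.455, 0.813, -0.363, -0.007], [-0.89, 0.412, -0.193, -0.464], [-0.007, 0.411, 0.912, 1.355], [0.0, 0.0, 0.0, 1.0]]
wrist [[321.1, 0.0, 320.6], [0.0, 321.1, 198.9], [0.0, 0.0, 1.0]] [-0.01718894  0.          0.          0.          0.        ] [[0.39, -0.887, -0.246, 0.139], [0.921, 0.375, 0.106, 0.512], [-0.002, -0.268, 0.963, 0.384], [0.0, 0.0, 0.0, 1.0]]
```

View pics/top0.png

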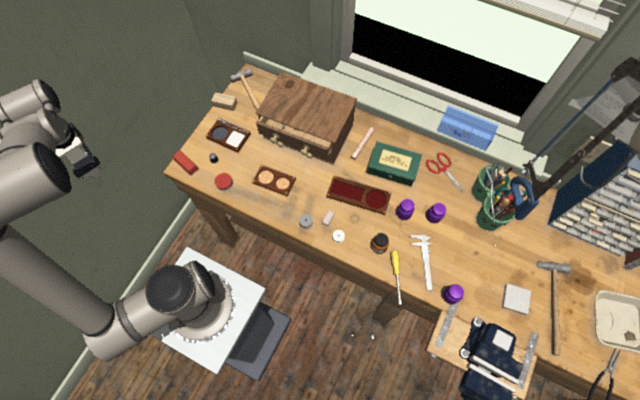

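View pics/side0.png

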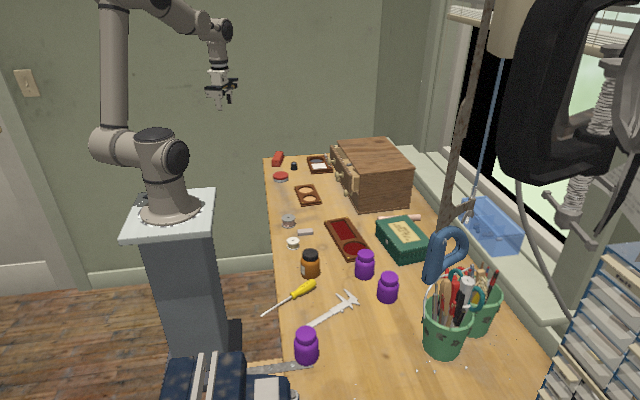

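```bash
cat >> h.py <<'E'
def go(P,yaw=None,s=None):
    """P: wanted TCP world; yaw: world angle of jaw axis (tool z). prints shift/twist in tool axes"""
    s=s or robot.observe();T=T_tool(s);t=T[:3,:3].T@(np.array(P)-T[:3,3])
    x=np.array([0,0,-1.]);cur=T[:3,2]
    a0=np.arctan2(cur[1],cur[0])
    yaw=a0 if yaw is None else yaw
    yaw=a0+(yaw-a0+np.pi/2)%np.pi-np.pi/2
    z=np.array([np.cos(yaw),np.sin(yaw),0]);Rg=np.c_[x,np.cross(z,x),z]
    w=R.from_matrix(T[:3,:3].T@Rg).as_rotvec()
    print('translation',t.round(4).tolist(),'twist',w.round(4).tolist(),'yaw0',round(a0,3),'q6',round(s['qpos'][5],2))
E
python3 - <<'E'
from h import *
s=robot.observe();print(T_tool(s).round(3).tolist(), np.array(robot.calibration('wrist')['mount']).round(3).tolist())
c=robot.calibration
def cam(n):
    c=robot.calibration(n);return dict(K=np.array(c['intrinsics']),d=np.array(c['dist'],float),M=np.array(c['cam_to_world']))
t=cam('top');sd=cam('side')
for n,uv,z in [('rouge',(185,162),.034),('loupe',(213,158),.03),('sold',(229,135),.02),('tin',(223,181),.024),('wire',(273,180),.014),('cop',(306,220),.03),('eraser',(328,218),.015),('brass',(339,236),.024),('jar',(380,238),.078),('pol',(358,195),.014)]:
    p=ray(t,[uv],z)[0];print(n,p.round(3),proj(sd,p).round(0))
E
```

```text
[[-0.001, -0.921, 0.39, 0.205], [-0.001, 0.39, 0.921, 0.483], [-1.0, 0.0, -0.001, 0.251], [0.0, 0.0, 0.0, 1.0]] [[0.001, 0.268, -0.963, -0.133], [0.0, 0.963, 0.268, 0.072], [1.0, -0.0, 0.0, 0.001], [0.0, 0.0, 0.0, 1.0]]
rouge [0.415 0.336 0.034] [[277. 156.]]
loupe [0.478 0.253 0.03 ] [[293. 164.]]
sold [0.596 0.26  0.02 ] [[319. 163.]]
tin [0.416 0.17  0.024] [[280. 175.]]
wire [0.506 0.011 0.014] [[307. 193.]]
cop [ 0.417 -0.175  0.03 ] [[288. 218.]]
eraser [ 0.463 -0.237  0.015] [[304. 230.]]
brass [ 0.418 -0.302  0.024] [[293. 241.]]
jar [ 0.456 -0.432  0.078] [[310. 251.]]
pol [ 0.593 -0.294  0.014] [[346. 236.]]
```

View pics/wrist0.png

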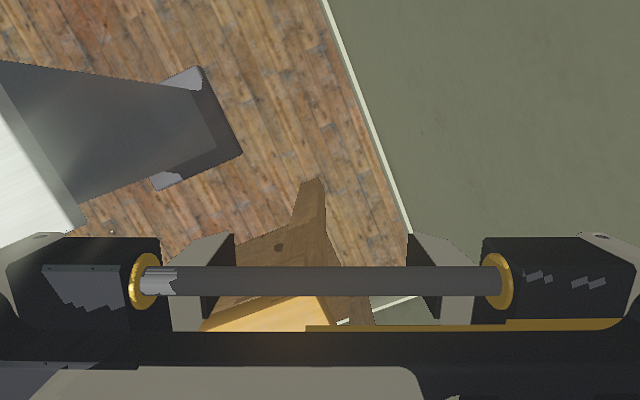

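```bash
python3 -c "
from h import *
go([.55,.2,.31],1.57)"
```

```text
translation [-0.0587, -0.4284, -0.126] twist [-0.4001, -0.0011, -0.0004] yaw0 1.17 q6 -0.15
```

```bash
python3 -m creep '[{"translation":[-0.02,-0.04,-0.012],"twist":[-0.1,0,0],"hand":100},{"translation":[-0.04,-0.08,-0.024],"twist":[-0.2,0,0],"hand":100},{"translation":[-0.059,-0.12,-0.036],"twist":[-0.3,0,0],"hand":100},{"translation":[-0.059,-0.17,-0.05],"twist":[-0.4,0,0],"hand":100},{"translation":[-0.059,-0.22,-0.065],"twist":[-0.4,0,0],"hand":100}]'
python3 -c "
from h import *
go([.55,.2,.31],1.57)"
```

```text
time: 0.65
tool_pos: [0.3799, 0.339, 0.3108]
tool_rot: [-1.97, 1.57, -0.397]
contact_force: [0.4, 0.9, -1.2]
opening: 0.0917
translation [0.001, -0.1697, -0.1395] twist [0.0036, -0.0002, 0.0005] yaw0 1.574 q6 -1.0
```

```bash
python3 -m creep '[{"translation":[0,-0.04,-0.03],"twist":[0,0,0],"hand":100},{"translation":[0,-0.08,-0.06],"twist":[0,0,0],"hand":100},{"translation":[0,-0.12,-0.09],"twist":[0,0,0],"hand":100},{"translation":[0,-0.15,-0.12],"twist":[0,0,0],"hand":100},{"translation":[0.001,-0.17,-0.139],"twist":[0,0,0],"hand":100}]'
python3 - <<'E'
from h import *
im,c=grab('wrist');cv2.imwrite('pics/w1.png',im);np.savez('pics/w1.npz',**c)
go([.53,-.24,.31],1.57)
E
```

```text
time: 1.15
tool_pos: [0.5523, 0.1978, 0.3093]
tool_rot: [-3.124, 1.57, -1.553]
contact_force: [0.4, 0.6, 0.1]
opening: 0.0917
translation [-0.0003, 0.0236, -0.4356] twist [-0.0008, -0.0026, 0.0007] yaw0 1.569 q6 -1.36
```

View pics/w1.png

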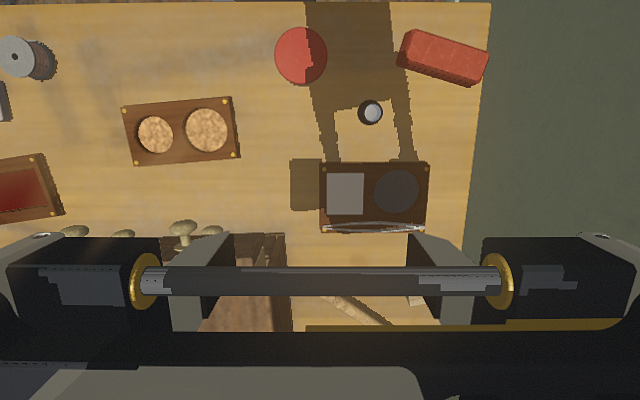

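```bash
python3 -m creep '[{"translation":[0,0.01,-0.045],"twist":[0,0,0],"hand":100},{"translation":[0,0.02,-0.09],"twist":[0,0,0],"hand":100},{"translation":[0,0.024,-0.135],"twist":[0,0,0],"hand":100},{"translation":[0,0.024,-0.18],"twist":[0,0,0],"hand":100},{"translation":[0,0.024,-0.225],"twist":[0,0,0],"hand":100}]'; python3 -m creep '[{"translation":[0,0,-0.045],"twist":[0,0,0],"hand":100},{"translation":[0,0,-0.09],"twist":[0,0,0],"hand":100},{"translation":[0,0,-0.135],"twist":[0,0,0],"hand":100},{"translation":[0,0,-0.18],"twist":[0,0,0],"hand":100},{"translation":[0,0,-0.2],"twist":[0,0,0],"hand":100}]'
python3 - <<'E'
from h import *
im,c=grab('wrist');cv2.imwrite('pics/w2.png',im);np.savez('pics/w2.npz',**c)
E
```

```text
time: 1.7
tool_pos: [0.5293, -0.0308, 0.3091]
tool_rot: [-2.918, 1.568, -1.349]
contact_force: [0.8, -0.4, 0.1]
opening: 0.0918
time: 2.2
tool_pos: [0.5284, -0.2343, 0.3089]
tool_rot: [3.02, 1.568, -1.697]
contact_force: [-0.4, 0.7, -0.5]
opening: 0.0918
```

View pics/w2.png

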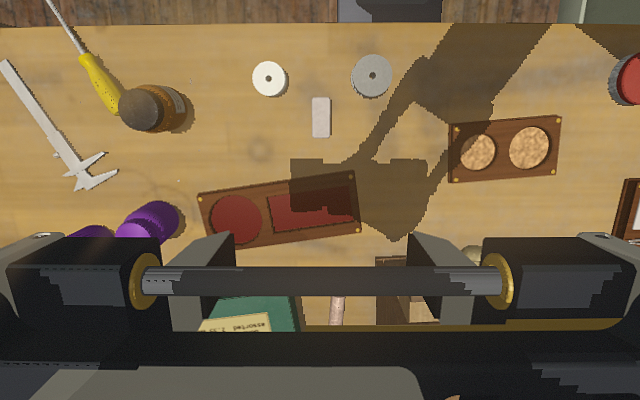

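```bash
python3 - <<'E'
from h import *
for f,pts in(('w1',[(290,55),(315,60),(430,55),(450,70),(370,112),(397,190),(395,160),(345,190),(155,134),(208,130),(181,134),(300,110),(320,110)]),('w2',[(260,78),(270,62),(362,75),(372,60),(148,100),(135,115),(185,110),(237,219),(225,195),(285,212),(330,200),(265,215),(349,180),(470,150),(490,152),(530,148),(505,150),(500,160)])):
    hs=cv2.cvtColor(cv2.imread(f'pics/{f}.png'),cv2.COLOR_BGR2HSV)
    hs=cv2.medianBlur(hs,3)
    print(f,[(p,hs[p[1],p[0]].tolist()) for p in pts])
a=cv2.imread('pics/w2.png')
b=cv2.imread('pics/w1.png')
x=cv2.resize(a[40:150,100:420],None,fx=2.5,fy=2.5)
y=cv2.resize(a[160:260,180:380],None,fx=2.5,fy=2.5);z=cv2.resize(b[150:250,300:450],None,fx=2,fy=2)
o=np.zeros((540,800,3),np.uint8);o[:275]=x;o[280:530,:500]=y;o[280:480,500:800]=z;cv2.imwrite('pics/crop1.png',o)
E
```

```text
w1 [((290, 55), [5, 154, 186]), ((315, 60), [8, 159, 95]), ((430, 55), [7, 164, 170]), ((450, 70), [7, 166, 170]), ((370, 112), [19, 14, 162]), ((397, 190), [14, 53, 62]), ((395, 160), [17, 121, 90]), ((345, 190), [17, 40, 115]), ((155, 134), [16, 125, 181]), ((208, 130), [17, 124, 194]), ((181, 134), [15, 147, 132]), ((300, 110), [19, 120, 186]), ((320, 110), [17, 132, 107])]
w2 [((260, 78), [22, 23, 237]), ((270, 62), [24, 22, 237]), ((362, 75), [21, 26, 162]), ((372, 60), [21, 27, 161]), ((148, 100), [17, 90, 100]), ((135, 115), [17, 83, 89]), ((185, 110), [17, 126, 89]), ((237, 219), [5, 169, 116]), ((225, 195), [13, 157, 118]), ((285, 212), [5, 167, 119]), ((330, 200), [10, 162, 63]), ((265, 215), [13, 161, 119]), ((349, 180), [15, 141, 65]), ((470, 150), [17, 124, 198]), ((490, 152), [17, 124, 203]), ((530, 148), [17, 122, 205]), ((505, 150), [13, 157, 120]), ((500, 160), [14, 155, 115])]
```

View pics/crop1.png

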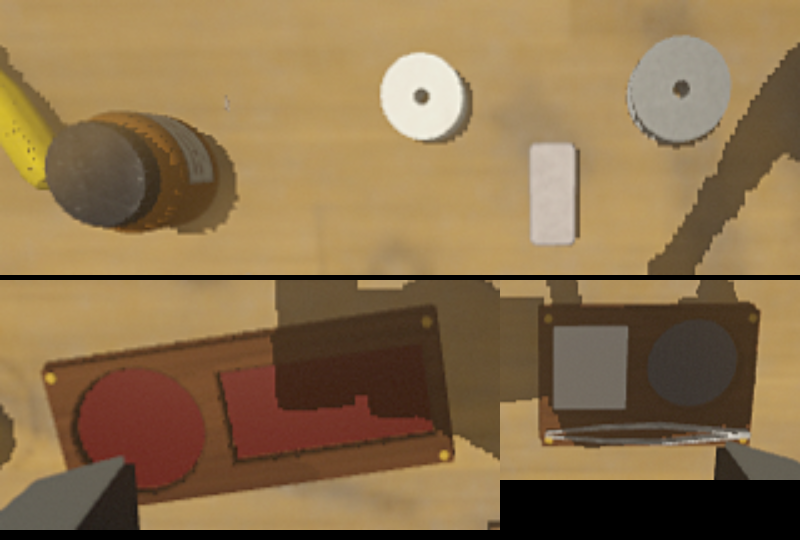

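```bash
cat > m.py <<'E'
from h import *
C={f:(cv2.cvtColor(cv2.medianBlur(cv2.imread(f'pics/{f}.png'),3),cv2.COLOR_BGR2HSV),dict(np.load(f'pics/{f}.npz'))) for f in('w1','w2')}
def blob(f,lo,hi,seed,z,name):
    hs,c=C[f];m=cv2.inRange(hs,lo,hi);m=cv2.morphologyEx(m,cv2.MORPH_OPEN,np.ones((3,3)))
    cs,_=cv2.findContours(m,cv2.RETR_EXTERNAL,cv2.CHAIN_APPROX_NONE)
    k=[q for q in cs if cv2.pointPolygonTest(cv2.convexHull(q),seed,True)>-2]
    if not k: print(name,'none');return
    k=max(k,key=cv2.contourArea)
    k=cv2.convexHull(k)
    P=ray(c,k.reshape(-1,2),z)[:,:2].astype(np.float32)*1000
    (x,y),r=cv2.minEnclosingCircle(P);el=cv2.minAreaRect(P)
    M=cv2.moments(P.reshape(-1,1,2));print(name,f,'centroid',round(M['m10']/M['m00'],1),round(M['m01']/M['m00'],1),'circ',round(x,1),round(y,1),'d',round(2*r,1),'rect',np.round(el[0],1),np.round(el[1],1),round(el[2],1))
blob('w1',(0,110,70),(11,255,255),(301,55),.024,'tin')
blob('w1',(0,140,125),(11,255,255),(435,52),.034,'rouge')
blob('w1',(12,100,150),(20,140,255),(155,134),.010,'wireS')
blob('w1',(12,100,150),(20,140,255),(208,130),.010,'wireL')
blob('w2',(12,100,150),(20,140,255),(478,152),.010,'wireS')
blob('w2',(12,100,150),(20,140,255),(530,148),.010,'wireL')
blob('w1',(0,0,40),(20,75,80),(397,190),.013,'sold pocket')
blob('w2',(0,0,215),(60,60,255),(262,78),.024,'brass')
blob('w2',(0,0,140),(60,45,200),(362,75),.030,'copper')
blob('w2',(0,0,40),(30,105,130),(140,108),.078,'jarcap')
blob('w2',(0,166,80),(8,255,255),(237,219),.010,'polround')
def screws(f,pts,z,n):
    P=ray(C[f][1],pts,z)[:,:2]*1000;print(n,P.round(1).tolist());return P
P=screws('w2',[(200,199.2),(350.8,176.8),(357.6,230)],.014,'pol');ctr=(P[0]+P[2])/2;a=np.arctan2(*(-(P[1]-P[0])*[1,-1]))
def fr(ctr,yaw,p): c,s=np.cos(yaw),np.sin(yaw);return (ctr+np.array([[c,-s],[s,c]])@p).round(1)
yw=np.arctan2(-(P[1]-P[0])[0],(P[1]-P[0])[1]);print('pol yaw',yw,ctr,'round',fr(ctr,yw,[0,-64]),'long',fr(ctr,yw,[0,44]))
P=screws('w1',[(323.5,169),(426,169),(421.5,229),(324,229)],.020,'sold');ctr=P.mean(0);d=P[1]-P[0]+P[2]-P[3];yw=np.arctan2(-d[0],d[1]);print('sold',yw,ctr,fr(ctr,yw,[-9,32]))
E
python3 m.py
```

```text
tin w1 centroid 417.8 173.5 circ 418.2 173.5 d 66.0 rect [417.4 173.5] [64.6 63.9] 45.9
rouge w1 centroid 418.6 346.7 circ 418.4 346.1 d 102.8 rect [418.5 346.1] [99.1 35.5] 74.4
wireS w1 centroid 532.6 25.4 circ 550.1 51.3 d 622.0 rect [527.7  41.4] [569.3 346.8] 89.0
wireL w1 centroid 532.6 25.4 circ 550.1 51.3 d 622.0 rect [527.7  41.4] [569.3 346.8] 89.0
wireS w2 centroid 540.0 64.0 circ 541.8 44.5 d 331.6 rect [534.5  54.1] [307.2 230. ] 89.6
wireL w2 centroid 540.0 64.0 circ 541.8 44.5 d 331.6 rect [534.5  54.1] [307.2 230. ] 89.6
sold pocket w1 centroid 589.3 301.4 circ 588.9 300.9 d 62.0 rect [589.3 301.3] [59.9 59.6] 2.6
brass w2 centroid 418.8 -298.9 circ 418.8 -299.0 d 39.9 rect [ 418.7 -298.8] [38.1 38.9] 42.4
copper w2 centroid 416.7 -173.0 circ 416.9 -173.7 d 50.0 rect [ 416.5 -172.2] [46.9 47.3] 56.8
jarcap w2 centroid 455.6 -435.7 circ 455.9 -435.8 d 44.9 rect [ 455.7 -435.9] [43.9 43.1] 41.0
polround w2 centroid 613.2 -356.6 circ 608.2 -356.3 d 71.2 rect [ 616.  -357.7] [70.4 50.2] 77.9
pol [[575.6, -402.7], [544.7, -193.9], [621.8, -182.6]]
pol yaw 0.147016369632286 [ 598.74147533 -292.67637813] round [ 608.1 -356. ] long [ 592.3 -249.2]
sold [[556.9, 201.7], [556.7, 338.4], [641.9, 339.6], [642.0, 202.6]]
sold 0.0009307568192347197 [599.375963   270.57369167] [590.3 302.6]
```

```bash
sed -i 's/RETR_EXTERNAL/RETR_LIST/; s/k=max(k,key=cv2.contourArea)/k=(min if name[:4]=="wire" else max)([q for q in k if cv2.contourArea(q)>200],key=cv2.contourArea)/' m.py; python3 m.py | grep wire
python3 - <<'E'
from h import *
go([.417,-.173,.12],1.57)
go([.417,-.173,.12],0)
E
```

```text
wireS w1 centroid 512.4 -22.3 circ 512.4 -21.8 d 47.4 rect [512.5 -22.5] [45.8 45.9] 89.8
wireL w1 centroid 506.3 46.3 circ 506.4 46.5 d 56.1 rect [506.2  46. ] [54.  53.3] 89.8
wireS w2 centroid 514.1 -21.9 circ 511.8 -24.8 d 47.7 rect [515.1 -20.7] [35.9 47.1] 52.0
wireL w2 centroid 506.2 44.3 circ 506.2 43.5 d 55.5 rect [505.8  44.5] [53.5 52.2] 0.1
translation [0.1885, 0.1116, 0.063] twist [-0.0047, -0.0038, -0.0006] yaw0 1.565 q6 -2.12
translation [0.1885, 0.1116, 0.063] twist [1.5653, -0.0035, 0.0025] yaw0 1.565 q6 -2.12
```

```bash
python3 -m creep '[{"translation":[0.04,0.023,0.013],"twist":[0.14,0,0],"hand":75},{"translation":[0.08,0.046,0.026],"twist":[0.28,0,0],"hand":75},{"translation":[0.12,0.07,0.04],"twist":[0.42,0,0],"hand":75},{"translation":[0.16,0.093,0.053],"twist":[0.56,0,0],"hand":75},{"translation":[0.1885,0.1116,0.063],"twist":[0.67,0,0],"hand":75}]'
python3 - <<'E'
from h import *
im,c=grab('wrist');cv2.imwrite('pics/w3.png',im);np.savez('pics/w3.npz',**c)
hs=cv2.cvtColor(cv2.medianBlur(im,3),cv2.COLOR_BGR2HSV)
m=cv2.inRange(hs,(0,0,130),(60,50,205));m[235:]=0
k=[q for q in cv2.findContours(m,cv2.RETR_LIST,cv2.CHAIN_APPROX_NONE)[0] if cv2.contourArea(q)>2000]
for q in k:
    P=ray(c,q.reshape(-1,2),.03)[:,:2].astype(np.float32)*1000;print(cv2.minEnclosingCircle(P),q.reshape(-1,2).mean(0))
go([.417,-.173,.035],.9)
E
```

```text
time: 2.75
tool_pos: [0.4146, -0.1709, 0.1179]
tool_rot: [2.804, 1.567, -2.589]
contact_force: [-0.2, 0.8, -0.6]
opening: 0.0692
translation [0.0792, -0.0097, 0.001] twist [-0.0141, -0.0048, -0.0118] yaw0 0.886 q6 -1.44
```

View pics/w3.png

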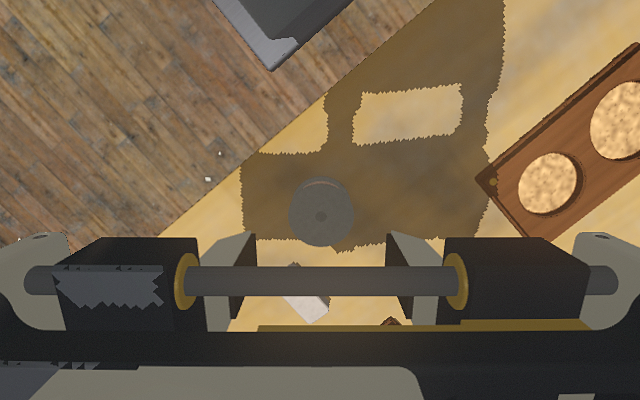

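```bash
python3 - <<'E'
from h import *
c=dict(np.load('pics/w3.npz'));print(ray(c,[(320,215)],.03))
s=robot.observe();print(s['tool_pos'],T_tool(s).round(4).tolist())
go([.417,-.173,.035],.9,s)
E
```

```text
[[ 0.41566211 -0.17196557  0.03      ]]
[ 0.40987587 -0.16792401  0.11426751] [[-0.0123, -0.7744, 0.6326, 0.4099], [0.0036, 0.6326, 0.7745, -0.1679], [-0.9999, 0.0118, -0.0049, 0.1143], [0.0, 0.0, 0.0, 1.0]]
translation [0.0792, -0.0097, 0.001] twist [-0.0141, -0.0048, -0.0118] yaw0 0.886 q6 -1.44
```

```bash
python3 -m creep '[{"translation":[0.02,-0.009,0.001],"twist":[-0.014,-0.005,-0.012],"hand":75},{"translation":[0.04,-0.009,0.001],"twist":[-0.014,-0.005,-0.012],"hand":75},{"translation":[0.065,-0.009,0.001],"twist":[-0.014,-0.005,-0.012],"hand":75},{"translation":[0.079,-0.009,0.001],"twist":[-0.014,-0.005,-0.012],"hand":75},{"translation":[0.079,-0.009,0.001],"twist":[-0.014,-0.005,-0.012],"hand":75}]'
python3 - <<'E'
from h import *
go([.4165,-.1725,.035],.9)
E
```

```text
time: 3.3
tool_pos: [0.4162, -0.172, 0.0342]
tool_rot: [1.609, 1.568, 2.51]
contact_force: [0.3, -0.2, 0.3]
opening: 0.0687
translation [-0.0008, -0.0005, -0.0002] twist [0.0016, -0.0001, -0.0028] yaw0 0.902 q6 -1.46
```

Good. Close, then lift.

```bash
python3 -m creep '[{"translation":[0,0,0],"twist":[0,0,0],"hand":30},{"translation":[0,0,0],"twist":[0,0,0],"hand":30},{"translation":[0,0,0],"twist":[0,0,0],"hand":30},{"translation":[0,0,0],"twist":[0,0,0],"hand":30},{"translation":[0,0,0],"twist":[0,0,0],"hand":30}]' 25
python3 -m creep '[{"translation":[-0.01,0,0],"twist":[0,0,0],"hand":30},{"translation":[-0.03,0,0],"twist":[0,0,0],"hand":30},{"translation":[-0.06,0,0],"twist":[0,0,0],"hand":30},{"translation":[-0.09,0,0],"twist":[0,0,0],"hand":30},{"translation":[-0.09,0,0],"twist":[0,0,0],"hand":30}]'
python3 - <<'E'
from h import *
go([.5063,.0455,.12],.9)
E
```

```text
time: 3.8
tool_pos: [0.4168, -0.1722, 0.0349]
tool_rot: [1.394, 1.57, 2.295]
contact_force: [0.3, 0.1, 6.6]
opening: 0.0442
time: 4.3
tool_pos: [0.4185, -0.1734, 0.1286]
tool_rot: [-1.417, 1.565, -0.515]
contact_force: [0.5, -0.4, -1.6]
opening: 0.0441
translation [0.0084, 0.067, 0.2261] twist [0.0018, 0.0009, 0.006] yaw0 0.902 q6 -1.46
```

```bash
python3 - <<'E'
from h import *
im,c=grab('wrist');a,_=grab('side')
p=proj(_,robot.observe()['tool_pos'])[0].astype(int);print(p)
o=np.zeros((580,800,3),np.uint8)
o[:290,:500]=cv2.resize(im[180:325,200:450],None,fx=2,fy=2)
q=a[max(p[1]-30,0):p[1]+40,p[0]-60:p[0]+60];q=cv2.resize(q,None,fx=4,fy=4,interpolation=cv2.INTER_CUBIC);o[295:575,:480]=q
cv2.imwrite('pics/g1.png',o)
E
```

```text
[286 193]
```

View pics/g1.png

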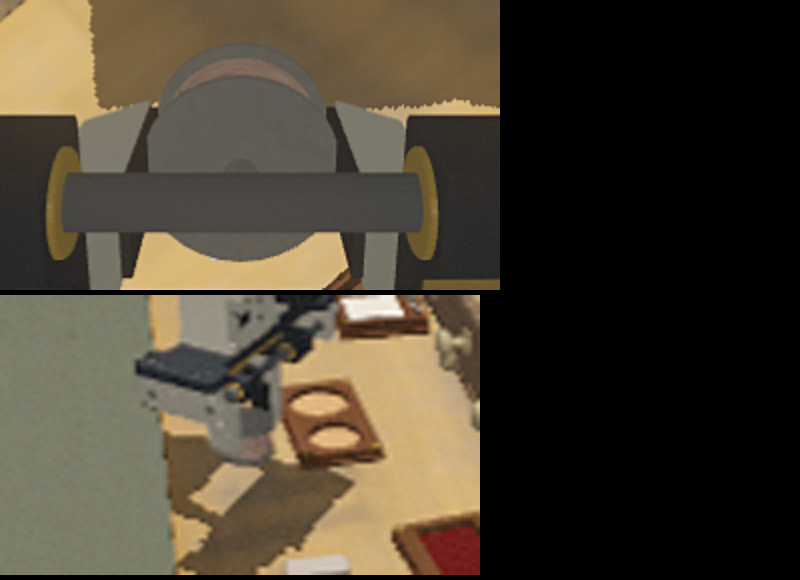

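```bash
python3 -m creep '[{"translation":[0,0.014,0.045],"twist":[0,0,0],"hand":30},{"translation":[0,0.027,0.09],"twist":[0,0,0],"hand":30},{"translation":[0.004,0.04,0.135],"twist":[0,0,0],"hand":30},{"translation":[0.008,0.054,0.18],"twist":[0.002,0,0.006],"hand":30},{"translation":[0.008,0.067,0.226],"twist":[0.002,0,0.006],"hand":30}]'
python3 - <<'E'
from h import *
im,c=grab('wrist');s=robot.observe();print(ray(c,[(320,263)],s['tool_pos'][2]-.005),s['tool_pos'])
go([.5063,.0455,.0425],.9)
E
```

```text
time: 4.9
tool_pos: [0.5034, 0.0483, 0.1154]
tool_rot: [1.81, 1.561, 2.709]
contact_force: [0.8, -0.7, -1.9]
opening: 0.0444
[[0.50178378 0.05006445 0.11090386]] [0.50602611 0.05429501 0.11590386]
translation [0.0733, -0.0063, -0.0069] twist [0.0021, 0.0025, -0.0083] yaw0 0.902 q6 -0.96
```

```bash
python3 -m creep '[{"translation":[0.015,-0.006,-0.007],"twist":[0.002,0.003,-0.008],"hand":30},{"translation":[0.03,-0.006,-0.007],"twist":[0.002,0.003,-0.008],"hand":30},{"translation":[0.04,-0.006,-0.007],"twist":[0.002,0.003,-0.008],"hand":30},{"translation":[0.045,-0.006,-0.007],"twist":[0.002,0.003,-0.008],"hand":30},{"translation":[0.045,-0.006,-0.007],"twist":[0.002,0.003,-0.008],"hand":30}]'
python3 - <<'E'
from h import *
go([.5063,.0455,.0425],.9)
E
```

```text
time: 5.45
tool_pos: [0.5055, 0.0452, 0.0698]
tool_rot: [2.246, 1.568, -3.138]
contact_force: [0.3, 1.0, -1.3]
opening: 0.0441
translation [0.0273, -0.0005, 0.0008] twist [-0.0004, -0.0018, -0.0022] yaw0 0.9 q6 -0.96
```

```bash
python3 -m creep '[{"translation":[0.01,0,0.001],"twist":[0,0,0],"hand":30},{"translation":[0.02,0,0.001],"twist":[0,0,0],"hand":30},{"translation":[0.025,0,0.001],"twist":[0,0,0],"hand":30},{"translation":[0.028,0,0.001],"twist":[0,0,0],"hand":30},{"translation":[0.029,0,0.001],"twist":[0,0,0],"hand":30}]'
python3 -m creep '[{"translation":[0,0,0],"twist":[0,0,0],"hand":30},{"translation":[0,0,0],"twist":[0,0,0],"hand":68},{"translation":[0,0,0],"twist":[0,0,0],"hand":68},{"translation":[0,0,0],"twist":[0,0,0],"hand":68}]'
python3 -m creep '[{"translation":[-0.02,0,0],"twist":[0,0,0],"hand":68},{"translation":[-0.06,0,0],"twist":[0,0,0],"hand":68},{"translation":[-0.10,0,0],"twist":[0,0,0],"hand":68},{"translation":[-0.10,0,0],"twist":[0,0,0],"hand":68}]'
python3 - <<'E'
from h import *
im,c=grab('wrist');cv2.imwrite('pics/w4.png',im);np.savez('pics/w4.npz',**c)
go([.4188,-.299,.12],.6)
E
```

```text
time: 5.95
tool_pos: [0.5057, 0.0459, 0.0409]
tool_rot: [2.264, 1.567, -3.12]
contact_force: [-4.3, -0.7, 7.9]
opening: 0.044
time: 6.35
tool_pos: [0.506, 0.0459, 0.0411]
tool_rot: [2.28, 1.568, -3.103]
contact_force: [0.1, 0.2, 0.4]
opening: 0.0612
time: 6.75
tool_pos: [0.5094, 0.0458, 0.1462]
tool_rot: [-0.994, 1.563, -0.095]
contact_force: [-0.7, 0.2, 0.8]
opening: 0.0621
translation [0.0235, -0.1445, -0.3256] twist [0.2997, 0.0022, 0.0027] yaw0 0.9 q6 -0.96
```

View pics/w4.png

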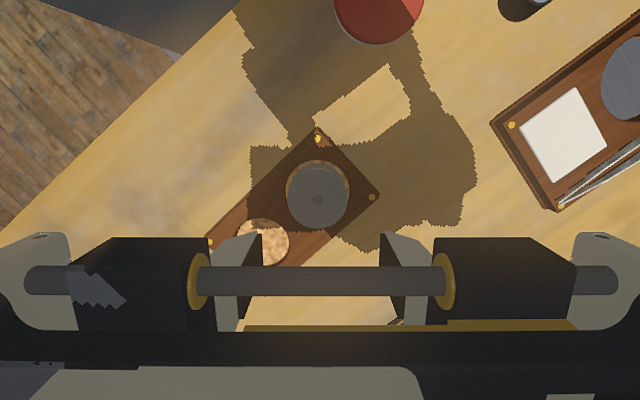

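```bash
python3 -m creep '[{"translation":[0,-0.018,-0.04],"twist":[0,0,0],"hand":65},{"translation":[0,-0.036,-0.08],"twist":[0,0,0],"hand":65},{"translation":[0,-0.054,-0.12],"twist":[0,0,0],"hand":65},{"translation":[0,-0.072,-0.16],"twist":[0,0,0],"hand":65},{"translation":[0,-0.09,-0.2],"twist":[0,0,0],"hand":65}]'
python3 - <<'E'
from h import *
go([.4188,-.299,.12],.6)
E
```

```text
time: 7.3
tool_pos: [0.4528, -0.1679, 0.1424]
tool_rot: [-0.585, 1.569, 0.315]
contact_force: [0.2, 0.3, 0.2]
opening: 0.0597
translation [0.0222, -0.0548, -0.1239] twist [0.3, 0.0016, 0.0007] yaw0 0.9 q6 -1.42
```

```bash
python3 -m creep '[{"translation":[0,-0.018,-0.04],"twist":[0.1,0,0],"hand":65},{"translation":[0.01,-0.036,-0.08],"twist":[0.2,0,0],"hand":65},{"translation":[0.022,-0.05,-0.115],"twist":[0.3,0,0],"hand":65},{"translation":[0.022,-0.055,-0.124],"twist":[0.3,0,0],"hand":65},{"translation":[0.022,-0.055,-0.124],"twist":[0.3,0,0],"hand":65}]'
python3 - <<'E'
from h import *
im,c=grab('wrist');hs=cv2.cvtColor(cv2.medianBlur(im,3),cv2.COLOR_BGR2HSV)
cv2.imwrite('pics/w5.png',im)
x,y=proj(c,[.4188,-.299,.024])[0].astype(int);print(x,y,hs[y,x+8])
m=cv2.inRange(hs,(0,0,100),(60,60,255));m[:,:x-70]=0;m[:,x+70:]=0;m[:y-70]=0;m[235:]=0
for q in cv2.findContours(m,cv2.RETR_EXTERNAL,cv2.CHAIN_APPROX_NONE)[0]:
  if cv2.contourArea(q)>600:
    P=ray(c,q.reshape(-1,2),.024)[:,:2].astype(np.float32)*1000;print(cv2.minEnclosingCircle(P),cv2.boundingRect(q))
go([.4188,-.299,.035],.6)
E
```

```text
time: 7.8
tool_pos: [0.418, -0.3, 0.1189]
tool_rot: [0.909, 1.569, 1.507]
contact_force: [1.0, 0.4, 0.0]
opening: 0.0595
321 209 [ 21  35 138]
((417.6384582519531, -296.29290771484375), 22.204940795898438) (295, 177, 54, 58)
translation [0.0844, -0.0005, 0.0] twist [-0.0001, 0.0016, -0.0015] yaw0 0.6 q6 -1.37
```

```bash
python3 -m creep '[{"translation":[0.025,0,0],"twist":[0,0,0],"hand":65},{"translation":[0.05,0,0],"twist":[0,0,0],"hand":65},{"translation":[0.075,0,0],"twist":[0,0,0],"hand":65},{"translation":[0.084,0,0],"twist":[0,0,0],"hand":65},{"translation":[0.084,0,0],"twist":[0,0,0],"hand":65}]'
python3 -m creep '[{"translation":[0,0,0],"twist":[0,0,0],"hand":20},{"translation":[0,0,0],"twist":[0,0,0],"hand":20},{"translation":[0,0,0],"twist":[0,0,0],"hand":20},{"translation":[0,0,0],"twist":[0,0,0],"hand":20},{"translation":[0,0,0],"twist":[0,0,0],"hand":20}]' 25
python3 -m creep '[{"translation":[-0.01,0,0],"twist":[0,0,0],"hand":20},{"translation":[-0.04,0,0],"twist":[-0.05,0,0],"hand":20},{"translation":[-0.08,0,0],"twist":[-0.15,0,0],"hand":20},{"translation":[-0.09,0,0],"twist":[-0.3,0,0],"hand":20},{"translation":[-0.09,0,0],"twist":[-0.3,0,0],"hand":20}]'
python3 - <<'E'
from h import *
go([.5126,-.023,.12],.9)
E
```

```text
time: 8.35
tool_pos: [0.4185, -0.2969, 0.0346]
tool_rot: [1.278, 1.566, 1.88]
contact_force: [-0.2, -0.6, 0.3]
opening: 0.0593
time: 8.85
tool_pos: [0.4188, -0.2973, 0.0355]
tool_rot: [1.058, 1.568, 1.66]
contact_force: [-1.2, 0.9, 6.7]
opening: 0.0364
time: 9.35
tool_pos: [0.4197, -0.2985, 0.128]
tool_rot: [-0.995, 1.567, -0.092]
contact_force: [0.4, 0.4, -2.0]
opening: 0.0357
translation [0.0082, 0.0976, 0.2739] twist [0.0032, 0.0018, 0.0028] yaw0 0.903 q6 -1.67
```

```bash
python3 -m creep '[{"translation":[0,0.016,0.045],"twist":[0,0,0],"hand":20},{"translation":[0,0.032,0.09],"twist":[0,0,0],"hand":20},{"translation":[0,0.048,0.135],"twist":[0,0,0],"hand":20},{"translation":[0,0.064,0.18],"twist":[0,0,0],"hand":20},{"translation":[0,0.08,0.225],"twist":[0,0,0],"hand":20}]'
python3 -m creep '[{"translation":[0,0.012,0.035],"twist":[0,0,0],"hand":20},{"translation":[0,0.012,0.035],"twist":[0,0,0],"hand":20},{"translation":[0,0.012,0.035],"twist":[0,0,0],"hand":20}]'
python3 - <<'E'
from h import *
im,c=grab('wrist');cv2.imwrite('pics/w6.png',im)
go([.5126,-.023,.0425],.9)
E
```

```text
time: 9.85
tool_pos: [0.4957, -0.0702, 0.1273]
tool_rot: [-0.644, 1.569, 0.255]
contact_force: [0.4, -0.5, -0.9]
opening: 0.036
time: 10.15
tool_pos: [0.5075, -0.0347, 0.1264]
tool_rot: [1.598, 1.57, 2.496]
contact_force: [-0.0, 0.0, -1.4]
opening: 0.0361
translation [0.0841, 0.0039, 0.013] twist [-0.0035, 0.0001, -0.0005] yaw0 0.896 q6 -1.12
```

View pics/w6.png

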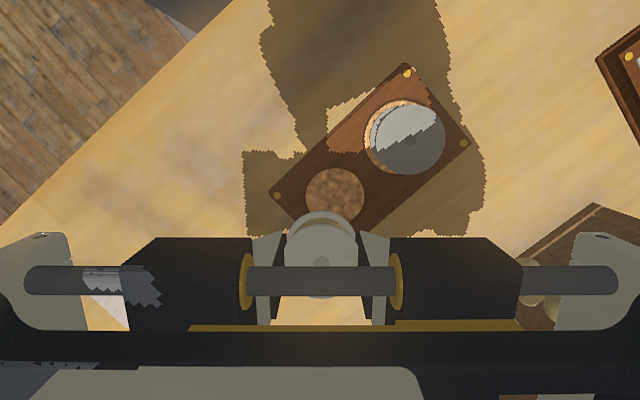

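```bash
python3 -m creep '[{"translation":[0.01,0.004,0.013],"twist":[-0.003,0,0],"hand":20},{"translation":[0.03,0.004,0.013],"twist":[-0.003,0,0],"hand":20},{"translation":[0.05,0.004,0.013],"twist":[-0.003,0,0],"hand":20},{"translation":[0.058,0.004,0.013],"twist":[-0.003,0,0],"hand":20},{"translation":[0.058,0.004,0.013],"twist":[-0.003,0,0],"hand":20}]'
python3 - <<'E'
from h import *
go([.5126,-.023,.041],.9)
E
```

```text
time: 10.7
tool_pos: [0.5115, -0.0232, 0.0671]
tool_rot: [1.95, 1.567, 2.847]
contact_force: [0.3, 0.2, -0.9]
opening: 0.0365
translation [0.0261, -0.0008, 0.0009] twist [-0.0023, -0.0014, -0.0034] yaw0 0.898 q6 -1.09
```

```bash
python3 -m creep '[{"translation":[0.01,-0.001,0.001],"twist":[0,0,-0.003],"hand":20},{"translation":[0.02,-0.001,0.001],"twist":[0,0,-0.003],"hand":20},{"translation":[0.024,-0.001,0.001],"twist":[0,0,-0.003],"hand":20},{"translation":[0.026,-0.001,0.001],"twist":[0,0,-0.003],"hand":20},{"translation":[0.027,-0.001,0.001],"twist":[0,0,-0.003],"hand":20}]'
python3 -m creep '[{"translation":[0,0,0],"twist":[0,0,0],"hand":20},{"translation":[0,0,0],"twist":[0,0,0],"hand":58},{"translation":[0,0,0],"twist":[0,0,0],"hand":58},{"translation":[0,0,0],"twist":[0,0,0],"hand":58}]'
python3 -m creep '[{"translation":[-0.02,0,0],"twist":[0,0,0],"hand":58},{"translation":[-0.06,0,0],"twist":[0,0,0],"hand":58},{"translation":[-0.11,0,0],"twist":[0,0,0],"hand":80},{"translation":[-0.11,0,0],"twist":[0,0,0],"hand":80},{"translation":[-0.11,0.04,0],"twist":[0,0,0],"hand":80}]'
python3 - <<'E'
from h import *
im,c=grab('wrist');cv2.imwrite('pics/w7.png',im)
go([.4178,.1735,.12],.9)
E
```

```text
time: 11.2
tool_pos: [0.5126, -0.0231, 0.0413]
tool_rot: [2.82, 1.569, -2.566]
contact_force: [-7.5, -0.5, 20.3]
opening: 0.0362
time: 11.6
tool_pos: [0.5127, -0.0231, 0.0412]
tool_rot: [2.927, 1.569, -2.458]
contact_force: [-0.0, -0.3, -0.6]
opening: 0.052
time: 12.1
tool_pos: [0.4852, 0.0001, 0.1527]
tool_rot: [-1.295, 1.564, -0.4]
contact_force: [-0.3, 1.4, -1.0]
opening: 0.0714
translation [0.0311, 0.1508, 0.0953] twist [-0.0027, -0.0031, -0.0055] yaw0 0.897 q6 -1.05
```

```bash
python3 - <<'E'
from h import *
c=robot.calibration('top');t=dict(K=np.array(c['intrinsics']),d=np.array(c['dist'],float),M=np.array(c['cam_to_world']))
im=cv2.imread('pics/top0.png');cv2.imwrite('pics/crop2.png',cv2.resize(im[130:260,280:460],None,fx=4,fy=4))
for z in(.04,.08): print(z,ray(t,[(406,205),(436,209),(375,143),(419,153),(413,184),(367,174)],z)[:,:2].round(3).tolist())
E
```

```text
0.04 [[0.622, -0.464], [0.656, -0.563], [0.806, -0.263], [0.84, -0.427], [0.71, -0.455], [0.672, -0.291]]
0.08 [[0.603, -0.464], [0.636, -0.56], [0.781, -0.269], [0.814, -0.428], [0.688, -0.455], [0.651, -0.296]]
```

View pics/crop2.png

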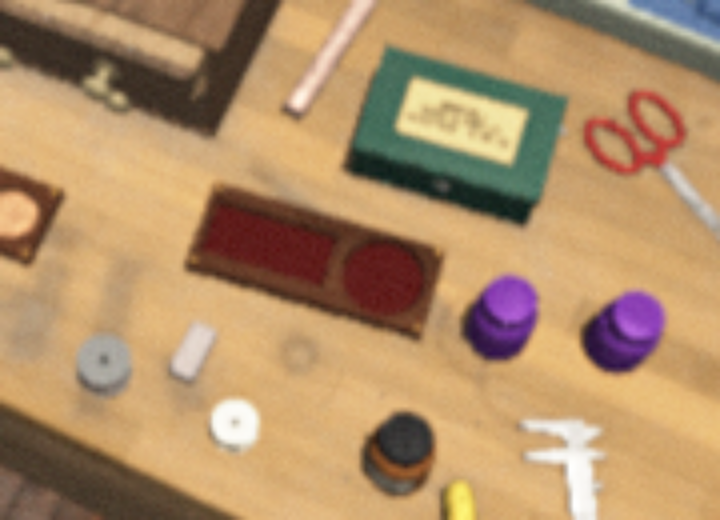

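```bash
python3 -m creep '[{"translation":[0.008,0.038,0.024],"twist":[0.1,0,0],"hand":94},{"translation":[0.016,0.076,0.048],"twist":[0.2,0,0],"hand":94},{"translation":[0.024,0.113,0.072],"twist":[0.3,0,0],"hand":94},{"translation":[0.031,0.151,0.095],"twist":[0.4,0,0],"hand":94},{"translation":[0.031,0.151,0.095],"twist":[0.5,0,0],"hand":94}]'
python3 -m creep '[{"translation":[0,0,0],"twist":[0,0,0],"hand":94},{"translation":[0,0,0],"twist":[0,0,0],"hand":94}]'
python3 - <<'E'
from h import *
im,c=grab('wrist');cv2.imwrite('pics/w8.png',im)
hs=cv2.cvtColor(cv2.medianBlur(im,3),cv2.COLOR_BGR2HSV);m=cv2.inRange(hs,(0,120,60),(11,255,255));m[232:]=0
for q in cv2.findContours(m,cv2.RETR_EXTERNAL,cv2.CHAIN_APPROX_NONE)[0]:
  if cv2.contourArea(q)>600:
    P=ray(c,q.reshape(-1,2),.024)[:,:2].astype(np.float32)*1000;print(cv2.minEnclosingCircle(P),cv2.boundingRect(q))
go([.4178,.1735,.034],.4)
E
```

```text
time: 12.65
tool_pos: [0.4143, 0.1771, 0.1187]
tool_rot: [2.616, 1.561, 3.015]
contact_force: [0.1, -1.1, -0.2]
opening: 0.0861
time: 12.85
tool_pos: [0.4139, 0.1771, 0.1182]
tool_rot: [2.654, 1.56, 3.055]
contact_force: [0.4, 0.3, 0.2]
opening: 0.0866
((416.70709228515625, 174.68919372558594), 32.27001190185547) (281, 173, 86, 59)
((411.8101806640625, 318.2174377441406), 31.50836181640625) (357, 0, 97, 67)
translation [0.0844, -0.0047, 0.0027] twist [0.0005, -0.0092, -0.005] yaw0 0.401 q6 -0.17
```

```bash
python3 -m creep '[{"translation":[0.02,-0.004,0.003],"twist":[0,-0.009,-0.005],"hand":94},{"translation":[0.045,-0.004,0.003],"twist":[0,-0.009,-0.005],"hand":94},{"translation":[0.07,-0.004,0.003],"twist":[0,-0.009,-0.005],"hand":94},{"translation":[0.0845,-0.004,0.003],"twist":[0,-0.009,-0.005],"hand":94},{"translation":[0.0845,-0.004,0.003],"twist":[0,-0.009,-0.005],"hand":94}]'
python3 -m creep '[{"translation":[0,0,0],"twist":[0,0,0],"hand":50},{"translation":[0,0,0],"twist":[0,0,0],"hand":50},{"translation":[0,0,0],"twist":[0,0,0],"hand":50},{"translation":[0,0,0],"twist":[0,0,0],"hand":50}]' 18
python3 -m creep '[{"translation":[-0.01,0,0],"twist":[0,0,0],"hand":50},{"translation":[-0.04,0,0],"twist":[0,0,0],"hand":50},{"translation":[-0.08,0,0],"twist":[0,0,0],"hand":50},{"translation":[-0.11,0,0],"twist":[0,0,0],"hand":50},{"translation":[-0.11,0,0],"twist":[0,0,0],"hand":50}]'
python3 - <<'E'
from h import *
go([.608,-.356,.14],.9)
E
```

```text
time: 13.4
tool_pos: [0.417, 0.1731, 0.0323]
tool_rot: [2.986, 1.567, -2.897]
contact_force: [0.2, 0.1, -0.2]
opening: 0.0865
time: 13.8
tool_pos: [0.4176, 0.173, 0.0331]
tool_rot: [3.08, 1.569, -2.803]
contact_force: [-0.8, -2.0, 2.5]
opening: 0.0643
time: 14.3
tool_pos: [0.4201, 0.1738, 0.1476]
tool_rot: [-0.204, 1.564, 0.197]
contact_force: [0.4, 0.4, -1.3]
opening: 0.0646
translation [0.0081, -0.5611, -0.0335] twist [-0.4995, 0.0061, 0.003] yaw0 0.401 q6 -0.18
```

```bash
python3 -m creep '[{"translation":[0,-0.045,-0.003],"twist":[0,0,0],"hand":50},{"translation":[0,-0.09,-0.006],"twist":[0,0,0],"hand":50},{"translation":[0,-0.135,-0.009],"twist":[0,0,0],"hand":50},{"translation":[0,-0.18,-0.012],"twist":[0,0,0],"hand":50},{"translation":[0,-0.225,-0.014],"twist":[0,0,0],"hand":50}]'
python3 -m creep '[{"translation":[0,-0.045,-0.003],"twist":[0,0,0],"hand":50},{"translation":[0,-0.09,-0.006],"twist":[0,0,0],"hand":50},{"translation":[0,-0.135,-0.009],"twist":[0,0,0],"hand":50},{"translation":[0,-0.18,-0.012],"twist":[0,0,0],"hand":50},{"translation":[0,-0.225,-0.014],"twist":[0,0,0],"hand":50}]'
python3 - <<'E'
from h import *
go([.608,-.356,.14],.9)
E
```

```text
time: 14.8
tool_pos: [0.4946, -0.0404, 0.1475]
tool_rot: [-0.115, 1.565, 0.285]
contact_force: [1.5, 1.1, -0.5]
opening: 0.0644
time: 15.3
tool_pos: [0.5693, -0.2546, 0.147]
tool_rot: [0.096, 1.566, 0.497]
contact_force: [0.7, 0.9, -0.5]
opening: 0.0642
translation [0.0069, -0.1085, -0.004] twist [-0.4994, 0.0052, 0.0008] yaw0 0.401 q6 -0.95
```

```bash
python3 -m creep '[{"translation":[0,-0.035,-0.001],"twist":[-0.1,0,0],"hand":50},{"translation":[0,-0.07,-0.003],"twist":[-0.2,0,0],"hand":50},{"translation":[0.004,-0.1085,-0.004],"twist":[-0.3,0,0],"hand":50},{"translation":[0.007,-0.1085,-0.004],"twist":[-0.4,0,0],"hand":50},{"translation":[0.007,-0.1085,-0.004],"twist":[-0.5,0.005,0.001],"hand":50}]'
python3 -m creep '[{"translation":[0,0,0],"twist":[0,0,0],"hand":50}]'
python3 - <<'E'
from h import *
im,c=grab('wrist');cv2.imwrite('pics/w9.png',im);np.savez('pics/w9.npz',**c)
go([.608,-.356,.042],.9)
E
```

```text
time: 15.8
tool_pos: [0.6071, -0.3569, 0.1376]
tool_rot: [1.518, 1.567, 2.421]
contact_force: [-0.6, 0.9, -0.5]
opening: 0.0644
time: 15.9
tool_pos: [0.6068, -0.3567, 0.1366]
tool_rot: [1.531, 1.566, 2.435]
contact_force: [-0.1, 0.8, -0.7]
opening: 0.0647
translation [0.0943, -0.0013, 0.0014] twist [0.0013, 0.0001, -0.0058] yaw0 0.901 q6 -1.54
```

View pics/w9.png

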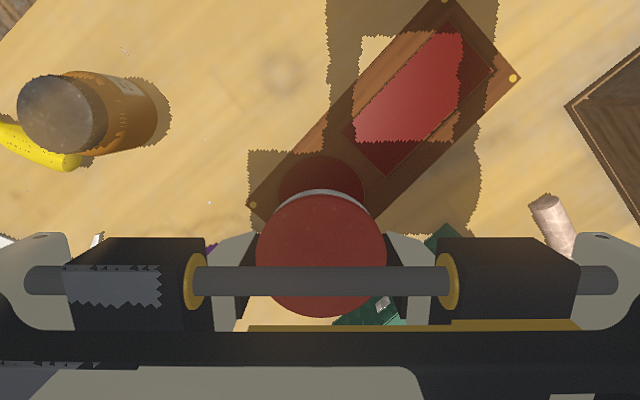

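```bash
python3 - <<'E'
from h import *
c=dict(np.load('pics/w9.npz'))
print(ray(c,[(253,204),(513,78)],.014)[:,:2].round(4).tolist(),ray(c,[(433,226),(335,322)],.045)[:,:2].round(3).tolist(),ray(c,[(433,226),(335,322)],.0)[:,:2].round(3).tolist())
E
```

```text
[[0.5747, -0.4023], [0.6215, -0.1824]] [[0.668, -0.297], [0.688, -0.405]] [[0.691, -0.294], [0.716, -0.424]]
```

```bash
python3 -m creep '[{"translation":[0.02,-0.001,0.001],"twist":[0,0,-0.005],"hand":50},{"translation":[0.04,-0.001,0.001],"twist":[0,0,-0.005],"hand":50},{"translation":[0.06,-0.001,0.001],"twist":[0,0,-0.005],"hand":50},{"translation":[0.07,-0.001,0.001],"twist":[0,0,-0.005],"hand":50},{"translation":[0.07,-0.001,0.001],"twist":[0,0,-0.005],"hand":50}]'
python3 - <<'E'
from h import *
go([.608,-.356,.040],.9)
E
```

```text
time: 16.45
tool_pos: [0.6068, -0.3554, 0.0645]
tool_rot: [1.569, 1.566, 2.47]
contact_force: [0.3, 0.3, -1.1]
opening: 0.0646
translation [0.0245, -0.0014, 0.0003] twist [0.0003, 0.0, -0.0043] yaw0 0.9 q6 -1.54
```

```bash
python3 -m creep '[{"translation":[0.01,-0.001,0],"twist":[0,0,-0.004],"hand":50},{"translation":[0.018,-0.001,0],"twist":[0,0,-0.004],"hand":50},{"translation":[0.022,-0.001,0],"twist":[0,0,-0.004],"hand":50},{"translation":[0.0235,-0.001,0],"twist":[0,0,-0.004],"hand":50},{"translation":[0.0235,-0.001,0],"twist":[0,0,-0.004],"hand":50}]'
python3 -m creep '[{"translation":[0,0,0],"twist":[0,0,0],"hand":50},{"translation":[0,0,0],"twist":[0,0,0],"hand":82},{"translation":[0,0,0],"twist":[0,0,0],"hand":82},{"translation":[0,0,0],"twist":[0,0,0],"hand":82}]'
python3 -m creep '[{"translation":[-0.02,0,0],"twist":[0,0,0],"hand":82},{"translation":[-0.06,0,0],"twist":[0,0,0],"hand":82},{"translation":[-0.11,0,0],"twist":[0,0,0],"hand":85},{"translation":[-0.14,0.02,0],"twist":[0,0,0],"hand":85},{"translation":[-0.14,0.06,0],"twist":[0,0,0],"hand":85}]'
python3 - <<'E'
from h import *
im,c=grab('wrist');cv2.imwrite('pics/w10.png',im);np.savez('pics/w10.npz',**c)
hs=cv2.cvtColor(cv2.medianBlur(im,3),cv2.COLOR_BGR2HSV)
print(proj(c,[[.608,-.356,.03],[.4557,-.4358,.078]]))
go([.4557,-.4358,.17],.9)
E
```

```text
time: 16.95
tool_pos: [0.6075, -0.356, 0.041]
tool_rot: [1.455, 1.57, 2.356]
contact_force: [-0.9, 0.1, -0.9]
opening: 0.0647
time: 17.35
tool_pos: [0.6076, -0.3561, 0.0413]
tool_rot: [-1.114, 1.571, -0.214]
contact_force: [-0.4, 0.1, -0.3]
opening: 0.0747
time: 17.85
tool_pos: [0.5632, -0.3211, 0.1869]
tool_rot: [-1.538, 1.558, -0.639]
contact_force: [1.3, -0.6, -0.3]
opening: 0.0781
[[320.49313497 243.95500775]
 [118.86578287 187.02824916]]
translation [0.0117, 0.0013, -0.1572] twist [0.0007, -0.0001, -0.0069] yaw0 0.901 q6 -1.54
```

View pics/w10.png

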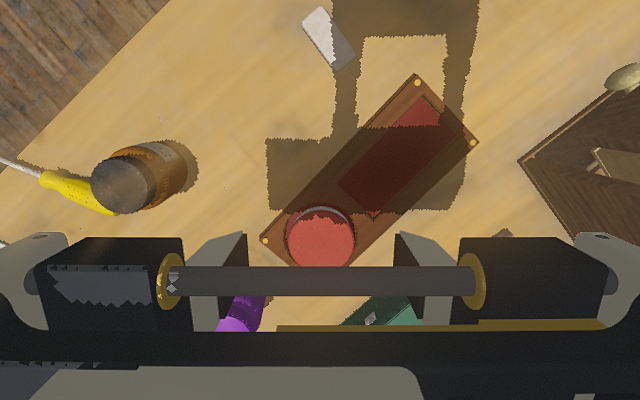

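```bash
python3 -m creep '[{"translation":[0,0,-0.035],"twist":[0.14,0,0],"hand":100},{"translation":[0,0,-0.07],"twist":[0.28,0,0],"hand":100},{"translation":[0.005,0.001,-0.105],"twist":[0.42,0,0],"hand":100},{"translation":[0.011,0.001,-0.14],"twist":[0.56,0,0],"hand":100},{"translation":[0.011,0.001,-0.157],"twist":[0.7,0,-0.006],"hand":100}]'
python3 -m creep '[{"translation":[0,0,0],"twist":[0,0,0],"hand":100},{"translation":[0,0,0],"twist":[0,0,0],"hand":100}]'
python3 - <<'E'
from h import *
im,c=grab('wrist');cv2.imwrite('pics/w11.png',im)
print(proj(c,[[.4557,-.4358,.078],[.4557,-.4358,.0]]))
go([.4557,-.4358,.055],.2)
E
```

```text
time: 18.4
tool_pos: [0.4539, -0.4377, 0.1697]
tool_rot: [2.98, 1.567, -3.111]
contact_force: [-0.1, -0.4, 0.1]
opening: 0.0915
time: 18.6
tool_pos: [0.4537, -0.4377, 0.1695]
tool_rot: [2.799, 1.567, 2.994]
contact_force: [0.2, -0.6, -0.9]
opening: 0.092
[[323.5565126  210.10852943]
 [323.15461749 185.87931186]]
translation [0.1147, 0.0009, 0.0021] twist [-0.0038, -0.0037, -0.0012] yaw0 0.196 q6 -1.08
```

View pics/w11.png

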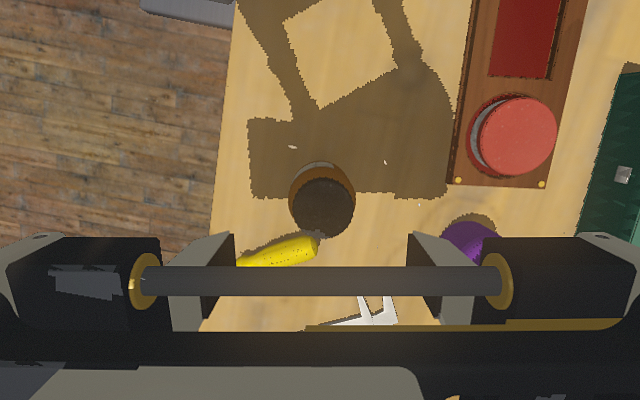

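```bash
python3 -m creep '[{"translation":[0.03,0.001,0.002],"twist":[-0.004,-0.004,0],"hand":100},{"translation":[0.06,0.001,0.002],"twist":[-0.004,-0.004,0],"hand":100},{"translation":[0.09,0.001,0.002],"twist":[-0.004,-0.004,0],"hand":100},{"translation":[0.114,0.001,0.002],"twist":[-0.004,-0.004,0],"hand":100},{"translation":[0.114,0.001,0.002],"twist":[-0.004,-0.004,0],"hand":100}]'
python3 -m creep '[{"translation":[0,0,0],"twist":[0,0,0],"hand":40},{"translation":[0,0,0],"twist":[0,0,0],"hand":40},{"translation":[0,0,0],"twist":[0,0,0],"hand":40},{"translation":[0,0,0],"twist":[0,0,0],"hand":40},{"translation":[0,0,0],"twist":[0,0,0],"hand":40}]' 25
python3 -m creep '[{"translation":[-0.01,0,0],"twist":[0,0,0],"hand":40},{"translation":[-0.04,0,0],"twist":[0,0,0],"hand":40},{"translation":[-0.08,0,0],"twist":[0,0,0],"hand":40},{"translation":[-0.12,0,0],"twist":[0,0,0],"hand":40},{"translation":[-0.12,0,0],"twist":[0,0,0],"hand":40}]'
python3 - <<'E'
from h import *
go([.48,0,.175],.2)
E
```

```text
time: 19.15
tool_pos: [0.4553, -0.4327, 0.0523]
tool_rot: [1.916, 1.563, 2.121]
contact_force: [-0.7, 0.6, 0.6]
opening: 0.0917
time: 19.65
tool_pos: [0.4552, -0.4331, 0.0531]
tool_rot: [1.963, 1.564, 2.167]
contact_force: [-1.9, -0.7, 2.2]
opening: 0.0563
time: 20.15
tool_pos: [0.4577, -0.4361, 0.1805]
tool_rot: [-0.935, 1.565, -0.731]
contact_force: [-0.6, -0.5, -1.6]
opening: 0.0551
translation [0.0039, 0.4225, 0.1104] twist [0.0045, 0.0033, 0.0044] yaw0 0.204 q6 -1.09
```

```bash
python3 -m creep '[{"translation":[0,0.045,0.011],"twist":[0,0,0],"hand":40},{"translation":[0,0.09,0.022],"twist":[0,0,0],"hand":40},{"translation":[0,0.135,0.033],"twist":[0,0,0],"hand":40},{"translation":[0,0.18,0.044],"twist":[0,0,0],"hand":40},{"translation":[0,0.225,0.056],"twist":[0,0,0],"hand":40}]'
python3 -m creep '[{"translation":[0,0.045,0.011],"twist":[0,0,0],"hand":40},{"translation":[0,0.09,0.022],"twist":[0,0,0],"hand":40},{"translation":[0,0.135,0.033],"twist":[0,0,0],"hand":40},{"translation":[0,0.18,0.044],"twist":[0,0,0],"hand":40},{"translation":[0,0.2,0.05],"twist":[0,0,0],"hand":40}]'
python3 - <<'E'
from h import *
go([.5895,.3045,.16],.2)
E
```

```text
time: 20.65
tool_pos: [0.4662, -0.2025, 0.1795]
tool_rot: [-0.903, 1.566, -0.699]
contact_force: [1.5, 0.2, -1.4]
opening: 0.0551
time: 21.15
tool_pos: [0.4738, 0.0068, 0.1789]
tool_rot: [-0.816, 1.567, -0.61]
contact_force: [-0.5, -0.3, -0.8]
opening: 0.0549
translation [0.0186, 0.2677, 0.1742] twist [0.0063, 0.0026, 0.0028] yaw0 0.206 q6 -0.35
```

```bash
python3 -m creep '[{"translation":[0,0.045,0.015],"twist":[0,0,0],"hand":40},{"translation":[0,0.09,0.035],"twist":[0,0,0],"hand":40},{"translation":[0,0.13,0.06],"twist":[0,0,0],"hand":40},{"translation":[0,0.17,0.09],"twist":[0,0,0],"hand":40},{"translation":[0,0.205,0.12],"twist":[0,0,0],"hand":40}]'
python3 -m creep '[{"translation":[0,0.035,0.03],"twist":[0,0,0],"hand":40},{"translation":[0,0.06,0.052],"twist":[0,0,0],"hand":40},{"translation":[0,0.06,0.052],"twist":[0,0,0],"hand":40},{"translation":[0,0.06,0.052],"twist":[0,0,0],"hand":40}]'
python3 - <<'E'
from h import *
im,c=grab('wrist');cv2.imwrite('pics/w12.png',im)
s=robot.observe();print(proj(c,[[.5895,.302,.02],s['tool_pos']-np.array([0,.0025,-.025])]))
go([.5895,.3045,.07],.2)
E
```

```text
time: 21.65
tool_pos: [0.5492, 0.2344, 0.1786]
tool_rot: [-0.861, 1.567, -0.654]
contact_force: [1.7, -1.2, -1.3]
opening: 0.0549
time: 22.05
tool_pos: [0.5871, 0.3041, 0.1775]
tool_rot: [-1.471, 1.568, -1.263]
contact_force: [-0.2, -1.1, -1.4]
opening: 0.0544
[[322.03045919 192.18628515]
 [317.44350148 312.4457402 ]]
translation [0.1079, 0.001, 0.0026] twist [0.0072, 0.0004, 0.0032] yaw0 0.207 q6 0.16
```

View pics/w12.png

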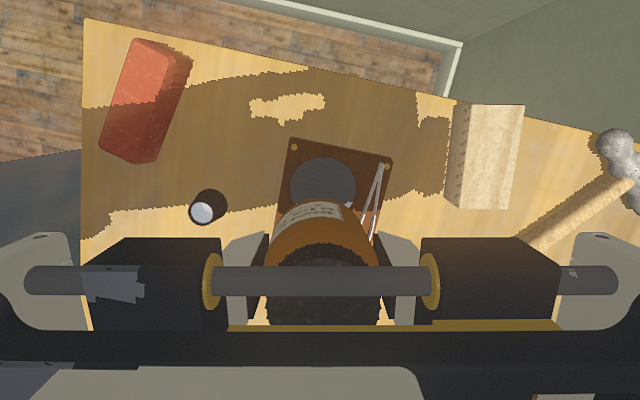

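```bash
python3 -m creep '[{"translation":[0.03,0.001,0.002],"twist":[0.007,0,0.003],"hand":40},{"translation":[0.06,0.001,0.002],"twist":[0.007,0,0.003],"hand":40},{"translation":[0.08,0.001,0.002],"twist":[0.007,0,0.003],"hand":40},{"translation":[0.088,0.001,0.002],"twist":[0.007,0,0.003],"hand":40},{"translation":[0.088,0.001,0.002],"twist":[0.007,0,0.003],"hand":40}]'
python3 - <<'E'
from h import *
go([.5895,.3045,.060],.2)
E
```

```text
time: 22.6
tool_pos: [0.5884, 0.3032, 0.0892]
tool_rot: [-2.812, 1.569, -2.613]
contact_force: [0.8, 0.3, -1.9]
opening: 0.0553
translation [0.0292, 0.0011, 0.0014] twist [-0.0009, -0.0018, 0.0006] yaw0 0.199 q6 0.16
```

```bash
python3 -m creep '[{"translation":[0.008,0.001,0.001],"twist":[0,0,0],"hand":40},{"translation":[0.016,0.001,0.001],"twist":[0,0,0],"hand":40},{"translation":[0.024,0.001,0.001],"twist":[0,0,0],"hand":40},{"translation":[0.028,0.001,0.001],"twist":[0,0,0],"hand":40},{"translation":[0.028,0.001,0.001],"twist":[0,0,0],"hand":40}]'
python3 - <<'E'
from h import *
go([.5895,.3045,.059],.2)
print(robot.observe()['contact_force'])
E
```

```text
time: 23.1
tool_pos: [0.5886, 0.3043, 0.0603]
tool_rot: [-2.889, 1.567, -2.69]
contact_force: [-0.7, 0.1, -1.5]
opening: 0.0548
translation [0.0013, 0.0, 0.0009] twist [-0.0008, -0.0033, 0.0008] yaw0 0.199 q6 0.16
[-0.71079455  0.1449221  -1.49416093]
```

```bash
python3 -m creep '[{"translation":[0.002,0,0.001],"twist":[0,-0.002,0],"hand":40},{"translation":[0.002,0,0.001],"twist":[0,-0.002,0],"hand":40},{"translation":[0.002,0,0.001],"twist":[0,-0.002,0],"hand":82},{"translation":[0.002,0,0.001],"twist":[0,-0.002,0],"hand":82},{"translation":[0.002,0,0.001],"twist":[0,-0.002,0],"hand":82}]'
python3 -m creep '[{"translation":[0,0,0],"twist":[0,0,0],"hand":82},{"translation":[-0.02,0,0],"twist":[0,0,0],"hand":82},{"translation":[-0.06,0,0],"twist":[0,0,0],"hand":82},{"translation":[-0.1,0,0],"twist":[0,0,0],"hand":82},{"translation":[-0.14,0,0],"twist":[0,0,0],"hand":82}]'
python3 -m creep '[{"translation":[-0.02,-0.02,-0.03],"twist":[0,0,0],"hand":82},{"translation":[-0.04,-0.03,-0.06],"twist":[0,0,0],"hand":82},{"translation":[-0.04,-0.04,-0.09],"twist":[0,0,0],"hand":82},{"translation":[-0.04,-0.05,-0.1],"twist":[0,0,0],"hand":82}]'
python3 - <<'E'
from h import *
im,c=grab('wrist');cv2.imwrite('pics/w13.png',im);np.savez('pics/w13.npz',**c)
print(robot.observe()['tool_pos'],proj(c,[[.5895,.302,.084],[.418,.3465,.034]]))
E
```

```text
time: 23.6
tool_pos: [0.5897, 0.3045, 0.0584]
tool_rot: [-2.399, 1.57, -2.2]
contact_force: [-0.3, -0.9, 0.4]
opening: 0.0732
time: 24.1
tool_pos: [0.5896, 0.3046, 0.1998]
tool_rot: [-2.56, 1.569, -2.361]
contact_force: [0.8, 0.1, 0.5]
opening: 0.0754
time: 24.5
tool_pos: [0.4995, 0.2353, 0.2411]
tool_rot: [-2.199, 1.57, -1.999]
contact_force: [0.7, -0.7, 0.0]
opening: 0.0756
[0.49937079 0.23397798 0.24088884] [[433.59223624 138.56229985]
 [261.298022    53.93847983]]
```

View pics/w13.png

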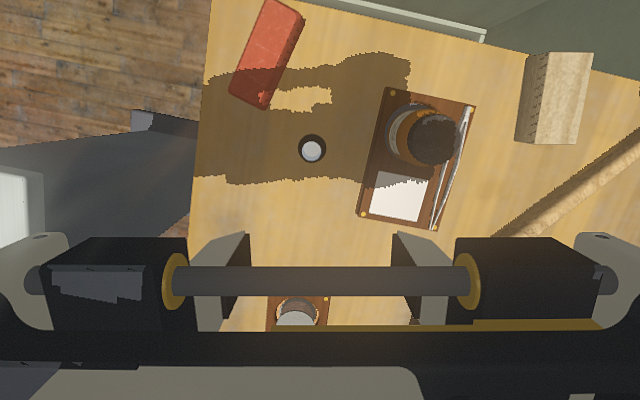

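```bash
python3 - <<'E'
from h import *
go([.4185,.3462,.16],-.27)
E
```

```text
translation [0.0808, 0.1261, -0.0569] twist [0.4692, -0.001, 0.0018] yaw0 0.199 q6 0.1
```

```bash
python3 -m creep '[{"translation":[0,0.035,-0.015],"twist":[0.1,0,0],"hand":100},{"translation":[0.02,0.07,-0.03],"twist":[0.2,0,0],"hand":100},{"translation":[0.05,0.1,-0.045],"twist":[0.3,0,0],"hand":100},{"translation":[0.081,0.126,-0.057],"twist":[0.4,0,0],"hand":100},{"translation":[0.081,0.126,-0.057],"twist":[0.47,0,0],"hand":100}]'
python3 -m creep '[{"translation":[0,0,0],"twist":[0,0,0],"hand":100},{"translation":[0,0,0],"twist":[0,0,0],"hand":100}]'
cat > rg.py <<'E'
from h import *
im,c=grab('wrist');cv2.imwrite('pics/w14.png',im)
hs=cv2.cvtColor(cv2.medianBlur(im,3),cv2.COLOR_BGR2HSV)
x,y=proj(c,[.4185,.3462,.034])[0].astype(int);print('px',x,y,hs[y,x])
m=cv2.inRange(hs,(0,130,50),(11,255,255));m[250:]=0
for q in cv2.findContours(m,cv2.RETR_EXTERNAL,cv2.CHAIN_APPROX_NONE)[0]:
  if cv2.contourArea(q)>600:
    P=ray(c,q.reshape(-1,2),.034)[:,:2].astype(np.float32)*1000;P0=ray(c,q.reshape(-1,2),0)[:,:2].astype(np.float32)*1000
    print(cv2.minAreaRect(P),cv2.boundingRect(q),cv2.minAreaRect(P0)[0],'extremes',P[P[:,1].argmax()],P[P[:,1].argmin()])
    for r in range(y-70,250,20):
        w=np.where(m[r,x-80:x+80])[0]
        if len(w):
            A=ray(c,[(x-80+w[0],r),(x-80+w[-1],r)],.034)[:,:2]*1000;print(r,x-80+w[0],x-80+w[-1],A.round(1).tolist(),hs[r,x-80+w[0]+4:x-80+w[-1]:8,2])
go([.4185,.3462,.035],-.27)
E
python3 rg.py
```

```text
time: 25.05
tool_pos: [0.4145, 0.3475, 0.1556]
tool_rot: [-2.319, 1.561, -2.59]
contact_force: [-0.1, -0.6, -0.7]
opening: 0.0917
time: 25.25
tool_pos: [0.4145, 0.3478, 0.1554]
tool_rot: [-2.325, 1.561, -2.594]
contact_force: [-0.2, -0.4, -0.5]
opening: 0.092
px 326 200 [  7 156 108]
((419.59051513671875, 352.0172119140625), (99.1487045288086, 37.718868255615234), 74.38897705078125) (303, 132, 48, 118) (417.5008239746094, 343.1180419921875) extremes [419.90268 403.32733] [424.22217 299.48367]
150 303 350 [[411.5, 391.2], [447.2, 381.3]] [ 97 102 102 102 103 100]
170 303 349 [[407.0, 375.8], [442.6, 366.0]] [103 104 106 105 104  99]
190 304 349 [[403.1, 359.7], [438.6, 349.9]] [105 107 107 105 106 102]
210 304 348 [[398.3, 343.2], [433.6, 333.5]] [203 199 202 108 108]
230 304 347 [[393.4, 326.1], [428.5, 316.5]] [103 103 108 110 197]
translation [0.1208, 0.0004, 0.0045] twist [0.0004, -0.0062, 0.0068] yaw0 -0.27 q6 0.83
```

```bash
python3 -m creep '[{"translation":[-0.04,0,0],"twist":[0,-0.006,0.007],"hand":100},{"translation":[-0.08,0,0],"twist":[0,-0.006,0.007],"hand":100},{"translation":[-0.11,0,0],"twist":[0,-0.006,0.007],"hand":100},{"translation":[-0.11,0,0],"twist":[0,-0.006,0.007],"hand":100},{"translation":[-0.11,0,0],"twist":[0,-0.006,0.007],"hand":100}]'
python3 rg.py
```

```text
time: 25.8
tool_pos: [0.4165, 0.3478, 0.2667]
tool_rot: [0.921, 1.568, 0.651]
contact_force: [-1.1, -0.6, -0.6]
opening: 0.0917
px 322 175 [  7 159 210]
((419.0263671875, 350.1112060546875), (100.97688293457031, 38.7125129699707), 74.30494689941406) (305, 128, 35, 87) (417.46759033203125, 343.8414611816406) extremes [417.8007  402.76813] [421.09824 297.198  ]
145 306 338 [[410.4, 385.3], [445.3, 375.6]] [102 103 103 104]
165 306 338 [[404.1, 363.4], [439.5, 353.5]] [188 194 101 102]
185 306 338 [[397.5, 340.7], [433.6, 330.7]] [207 106 108 107]
205 306 337 [[390.7, 317.3], [426.3, 307.4]] [107 107 204 195]
translation [0.2305, -0.0007, 0.0029] twist [0.0002, -0.0003, -0.0] yaw0 -0.27 q6 0.82
```

```bash
python3 - <<'E'
from h import *
go([.4189,.348,.10],-.27)
E
python3 -m creep '[{"translation":[0.04,0.001,0.002],"twist":[0,0,0],"hand":100},{"translation":[0.08,0.001,0.002],"twist":[0,0,0],"hand":100},{"translation":[0.12,0.001,0.002],"twist":[0,0,0],"hand":100},{"translation":[0.16,0.001,0.002],"twist":[0,0,0],"hand":100},{"translation":[0.165,0.001,0.002],"twist":[0,0,0],"hand":100}]'
python3 -m creep '[{"translation":[0,0,0],"twist":[0,0,0],"hand":100}]'
python3 - <<'E'
from h import *
go([.4189,.348,.0355],-.27)
E
```

```text
translation [0.1655, 0.0011, 0.0028] twist [0.0002, -0.0003, -0.0] yaw0 -0.27 q6 0.82
time: 26.35
tool_pos: [0.4149, 0.3457, 0.095]
tool_rot: [-2.339, 1.559, -2.609]
contact_force: [-0.6, 0.6, -0.4]
opening: 0.092
time: 26.45
tool_pos: [0.4146, 0.3454, 0.0943]
tool_rot: [-2.335, 1.556, -2.605]
contact_force: [0.3, 0.2, 0.4]
opening: 0.0918
translation [0.0587, 0.0042, 0.004] twist [0.0, -0.0099, 0.0104] yaw0 -0.27 q6 0.82
```

```bash
python3 -m creep '[{"translation":[0.01,0.004,0.004],"twist":[0,-0.01,0.01],"hand":100},{"translation":[0.025,0.004,0.004],"twist":[0,-0.01,0.01],"hand":100},{"translation":[0.045,0.004,0.004],"twist":[0,-0.01,0.01],"hand":100},{"translation":[0.059,0.004,0.004],"twist":[0,-0.01,0.01],"hand":100},{"translation":[0.059,0.004,0.004],"twist":[0,-0.01,0.01],"hand":100}]'
python3 -m creep '[{"translation":[0,0,0],"twist":[0,0,0],"hand":100}]'
python3 - <<'E'
from h import *
print(robot.observe()['tool_pos']);go([.4189,.348,.0355],-.27)
E
```

```text
time: 26.95
tool_pos: [0.4188, 0.3476, 0.0353]
tool_rot: [-2.081, 1.57, -2.351]
contact_force: [-0.7, -0.8, -0.2]
opening: 0.092
time: 27.05
tool_pos: [0.4196, 0.3481, 0.0367]
tool_rot: [0.424, 1.57, 0.154]
contact_force: [0.4, 1.0, 0.6]
opening: 0.0922
[0.41959071 0.34807603 0.03673535]
translation [0.0012, -0.0003, -0.0006] twist [0.0001, 0.0007, -0.0003] yaw0 -0.27 q6 0.82
```

```bash
python3 -m creep '[{"translation":[0.001,0,0],"twist":[0,0,0],"hand":30},{"translation":[0.001,0,0],"twist":[0,0,0],"hand":30},{"translation":[0.001,0,0],"twist":[0,0,0],"hand":30},{"translation":[0.001,0,0],"twist":[0,0,0],"hand":30},{"translation":[0.001,0,0],"twist":[0,0,0],"hand":30}]' 30
python3 -m creep '[{"translation":[0,0,0],"twist":[0,0,0],"hand":30},{"translation":[-0.01,0,0],"twist":[0,0,0],"hand":30},{"translation":[-0.04,0,0],"twist":[0,0,0],"hand":30},{"translation":[-0.08,0,0],"twist":[0,0,0],"hand":30},{"translation":[-0.12,0,0],"twist":[0,0,0],"hand":30}]'
python3 -m creep '[{"translation":[-0.02,0,0],"twist":[0,0,0],"hand":30},{"translation":[-0.02,0,0],"twist":[0,0,0],"hand":30}]'
python3 - <<'E'
from h import *
go([.48,0,.17],.147)
go([.5923,-.2492,.14],.147)
E
```

```text
time: 27.55
tool_pos: [0.4196, 0.3481, 0.0359]
tool_rot: [0.512, 1.57, 0.242]
contact_force: [0.2, 0.6, -0.7]
opening: 0.0562
time: 28.05
tool_pos: [0.4189, 0.3477, 0.1572]
tool_rot: [-1.946, 1.57, -2.216]
contact_force: [0.9, 0.7, -2.9]
opening: 0.0375
time: 28.25
tool_pos: [0.4203, 0.3487, 0.1809]
tool_rot: [0.784, 1.565, 0.514]
contact_force: [-0.4, 0.4, -2.7]
opening: 0.0375
translation [0.0102, -0.3202, 0.1504] twist [-0.4167, 0.0053, -0.0034] yaw0 -0.27 q6 0.82
translation [0.04, -0.5306, 0.325] twist [-0.4167, 0.0053, -0.0034] yaw0 -0.27 q6 0.82
```

```bash
python3 -m creep '[{"translation":[0,-0.04,0.02],"twist":[-0.08,0,0],"hand":30},{"translation":[0,-0.08,0.04],"twist":[-0.16,0,0],"hand":30},{"translation":[0,-0.12,0.058],"twist":[-0.25,0,0],"hand":30},{"translation":[0,-0.16,0.076],"twist":[-0.33,0,0],"hand":30},{"translation":[0,-0.2,0.095],"twist":[-0.417,0,0],"hand":30}]'
python3 - <<'E'
from h import *
im,c=grab('wrist');cv2.imwrite('pics/w15.png',im);s=robot.observe()
hs=cv2.cvtColor(cv2.medianBlur(im,3),cv2.COLOR_BGR2HSV);m=cv2.inRange(hs,(0,110,40),(12,255,255))
M=np.array(robot.calibration('wrist')['mount']);cc=dict(c,M=M)
for r in range(100,265,10):
    w=np.where(m[r,240:400])[0]
    if len(w):print(r,240+w[0],240+w[-1],len(w),hs[r,320])
for x in(-.005,.003,.008,.015): print(x,proj(cc,[[x,50,0],[x,.045,.0185],[x,.045,-.0185],[x,.02,.0185],[x,.02,-.0185]][1:]).round(0).tolist(), 'bottom',proj(cc,[[x+.034,.052,.021]]).round(0).tolist())
go([.5923,-.2492,.14],.147)
E
```

```text
time: 28.75
tool_pos: [0.4575, 0.1289, 0.1789]
tool_rot: [0.668, 1.567, 0.819]
contact_force: [0.7, -0.4, -2.6]
opening: 0.0375
150 286 356 71 [  8 142 111]
160 283 358 76 [  7 159 112]
170 281 359 79 [  7 150 121]
180 282 359 78 [  6 154 116]
190 283 359 77 [  6 153 117]
200 283 358 76 [  7 155 120]
210 283 358 76 [  7 157 117]
220 284 357 74 [  7 156 116]
230 284 357 74 [  7 155 117]
240 284 357 74 [  6 153 117]
250 285 356 72 [  7 153 120]
260 285 356 72 [  5 156 118]
-0.005 [[365.0, 179.0], [274.0, 179.0], [363.0, 237.0], [276.0, 237.0]] bottom [[361.0, 152.0]]
0.003 [[362.0, 176.0], [277.0, 176.0], [360.0, 230.0], [279.0, 230.0]] bottom [[359.0, 150.0]]
0.008 [[361.0, 173.0], [278.0, 173.0], [359.0, 226.0], [280.0, 226.0]] bottom [[358.0, 149.0]]
0.015 [[359.0, 171.0], [280.0, 171.0], [357.0, 221.0], [282.0, 221.0]] bottom [[357.0, 147.0]]
translation [0.0397, -0.3885, 0.0744] twist [0.0076, 0.0029, 0.0014] yaw0 0.155 q6 -0.05
```

```bash
python3 -m creep '[{"translation":[0,-0.045,0.004],"twist":[0,0,0],"hand":30},{"translation":[0,-0.09,0.01],"twist":[0,0,0],"hand":30},{"translation":[0,-0.135,0.018],"twist":[0,0,0],"hand":30},{"translation":[0,-0.18,0.026],"twist":[0,0,0],"hand":30},{"translation":[0,-0.225,0.035],"twist":[0.007,0,0],"hand":30}]'
python3 -m creep '[{"translation":[0,-0.045,0.01],"twist":[0,0,0],"hand":30},{"translation":[0,-0.09,0.02],"twist":[0,0,0],"hand":30},{"translation":[0,-0.135,0.03],"twist":[0,0,0],"hand":30},{"translation":[0,-0.155,0.035],"twist":[0,0,0],"hand":30},{"translation":[0,-0.155,0.035],"twist":[0,0,0],"hand":30}]'
python3 - <<'E'
from h import *
print(robot.observe()['contact_force'])
go([.5923,-.2492,.09],.147)
E
```

```text
time: 29.3
tool_pos: [0.5275, -0.0951, 0.1777]
tool_rot: [-0.092, 1.57, 0.054]
contact_force: [0.1, 1.1, -1.6]
opening: 0.0375
time: 29.8
tool_pos: [0.5846, -0.2459, 0.175]
tool_rot: [2.626, 1.569, 2.769]
contact_force: [0.3, 0.8, -2.4]
opening: 0.0375
[ 0.28454219  0.78568317 -2.41222145]
translation [0.085, -0.0044, 0.0074] twist [-0.0039, -0.0019, -0.0011] yaw0 0.143 q6 -0.66
```

```bash
python3 -m creep '[{"translation":[0.02,-0.0045,0.007],"twist":[-0.004,-0.002,0],"hand":30},{"translation":[0.05,-0.0045,0.007],"twist":[-0.004,-0.002,0],"hand":30},{"translation":[0.075,-0.0045,0.007],"twist":[-0.004,-0.002,0],"hand":30},{"translation":[0.085,-0.0045,0.007],"twist":[-0.004,-0.002,0],"hand":30},{"translation":[0.085,-0.0045,0.007],"twist":[-0.004,-0.002,0],"hand":30}]'
python3 -m creep '[{"translation":[0,0,0],"twist":[0,0,0],"hand":30}]'
python3 - <<'E'
from h import *
go([.5923,-.2492,.06],.147)
E
```

```text
time: 30.3
tool_pos: [0.5907, -0.2478, 0.0878]
tool_rot: [2.289, 1.565, 2.436]
contact_force: [0.3, 0.1, -2.1]
opening: 0.0377
time: 30.4
tool_pos: [0.5913, -0.2476, 0.0888]
tool_rot: [2.232, 1.567, 2.38]
contact_force: [0.1, 0.6, -1.8]
opening: 0.0378
translation [0.0288, -0.0018, 0.0008] twist [0.001, -0.0026, -0.0033] yaw0 0.148 q6 -0.67
```

```bash
python3 -m creep '[{"translation":[0.01,-0.002,0.001],"twist":[0,-0.002,-0.003],"hand":30},{"translation":[0.018,-0.002,0.001],"twist":[0,-0.002,-0.003],"hand":30},{"translation":[0.024,-0.002,0.001],"twist":[0,-0.002,-0.003],"hand":30},{"translation":[0.026,-0.002,0.001],"twist":[0,-0.002,-0.003],"hand":30},{"translation":[0.026,-0.002,0.001],"twist":[0,-0.002,-0.003],"hand":30}]'
python3 -m creep '[{"translation":[0.002,0,0],"twist":[0,0,0],"hand":30},{"translation":[0.004,0,0],"twist":[0,0,0],"hand":30},{"translation":[0.004,0,0],"twist":[0,0,0],"hand":30}]'
python3 - <<'E'
from h import *
go([.5923,-.2492,.053],.147)
E
```

```text
time: 30.9
tool_pos: [0.5923, -0.2493, 0.0623]
tool_rot: [2.517, 1.569, 2.664]
contact_force: [0.4, 0.5, -2.7]
opening: 0.0374
time: 31.2
tool_pos: [0.5922, -0.2492, 0.0581]
tool_rot: [2.51, 1.569, 2.658]
contact_force: [-1.1, -0.1, -2.4]
opening: 0.0374
translation [0.0051, 0.0, 0.0001] twist [0.0008, -0.0015, -0.0011] yaw0 0.148 q6 -0.67
```

```bash
python3 -m creep '[{"translation":[0.002,0,0],"twist":[0,0,0],"hand":30},{"translation":[0.004,0,0],"twist":[0,0,0],"hand":30},{"translation":[0.004,0,0],"twist":[0,0,0],"hand":30}]'
python3 -m creep '[{"translation":[0.002,0,0],"twist":[0,0,0],"hand":30},{"translation":[0.003,0,0],"twist":[0,0,0],"hand":30},{"translation":[0.003,0,0],"twist":[0,0,0],"hand":30}]'
```

```text
time: 31.5
tool_pos: [0.5926, -0.2493, 0.0564]
tool_rot: [-2.92, 1.571, -2.772]
contact_force: [-3.9, 2.8, 11.5]
opening: 0.0374
time: 31.8
tool_pos: [0.5926, -0.2493, 0.0564]
tool_rot: [-1.178, 1.57, -1.029]
contact_force: [-6.6, 3.8, 16.2]
opening: 0.0375
```

```bash
python3 -m creep '[{"translation":[-0.001,0,0],"twist":[0,0,0],"hand":30},{"translation":[-0.001,0,0],"twist":[0,0,0],"hand":70},{"translation":[-0.001,0,0],"twist":[0,0,0],"hand":70},{"translation":[-0.001,0,0],"twist":[0,0,0],"hand":70},{"translation":[-0.001,0,0],"twist":[0,0,0],"hand":70}]'
python3 -m creep '[{"translation":[0,0,0],"twist":[0,0,0],"hand":70},{"translation":[-0.02,0,0],"twist":[0,0,0],"hand":70},{"translation":[-0.06,0,0],"twist":[0,0,0],"hand":70},{"translation":[-0.1,0,0],"twist":[0,0,0],"hand":70},{"translation":[-0.15,0,0],"twist":[0,0,0],"hand":70}]'
python3 -m creep '[{"translation":[-0.04,-0.02,-0.02],"twist":[0,0,0],"hand":70},{"translation":[-0.06,-0.02,-0.04],"twist":[0,0,0],"hand":70},{"translation":[-0.06,-0.02,-0.04],"twist":[0,0,0],"hand":70},{"translation":[-0.06,-0.02,-0.04],"twist":[0,0,0],"hand":70}]'
cat > chk.py <<'E'
from h import *
im,c=grab('wrist');cv2.imwrite('pics/w16.png',im);np.savez('pics/w16.npz',**c);print(robot.observe()['tool_pos'],c['M'][:3,3])
hs=cv2.cvtColor(cv2.medianBlur(im,3),cv2.COLOR_BGR2HSV)
h=(592.3,-249.2)
p=proj(c,[[.5923,-.2492,.04],[.608,-.356,.03]]);print(p.round(1).tolist(),[hs[int(b),int(a)].tolist() for a,b in p if b<400])
m=cv2.inRange(hs,(0,130,50),(11,255,255));m[250:]=0
for q in cv2.findContours(m,cv2.RETR_EXTERNAL,cv2.CHAIN_APPROX_NONE)[0]:
  if cv2.contourArea(q)>500:
    print(cv2.boundingRect(q),[ (z,[np.round(t,1).tolist() for t in cv2.minAreaRect(ray(c,q.reshape(-1,2),z)[:,:2].astype(np.float32)*1000)]) for z in(.03,.04,.048)])
r=int(p[0][1]);print('row',r,'V',hs[r,int(p[0][0])-60:int(p[0][0])+60:2].tolist())
E
python3 chk.py
```

```text
time: 32.3
tool_pos: [0.5926, -0.2493, 0.0571]
tool_rot: [-1.354, 1.57, -1.206]
contact_force: [0.1, 0.2, 0.0]
opening: 0.0628
time: 32.8
tool_pos: [0.5917, -0.2488, 0.207]
tool_rot: [2.652, 1.568, 2.8]
contact_force: [0.7, -0.1, 0.5]
opening: 0.0641
time: 33.2
tool_pos: [0.5552, -0.2745, 0.2669]
tool_rot: [2.538, 1.568, 2.685]
contact_force: [-0.3, -0.5, -1.0]
opening: 0.0643
[ 0.55527767 -0.2740985   0.26580972] [ 0.54531661 -0.20285668  0.40029947]
[[356.5, 158.6], [352.9, 243.9]] [[7, 163, 102], [4, 159, 185]]
(322, 211, 60, 39) [(0.03, [[603.7, -338.4], [73.6, 49.9], 8.5]), (0.04, [[602.1, -334.8], [71.6, 48.5], 8.5]), (0.048, [[600.8, -331.9], [70.0, 47.5], 8.5])]
(332, 106, 45, 97) [(0.03, [[589.8, -247.9], [49.9, 111.0], 9.0]), (0.04, [[588.6, -246.7], [48.5, 108.0], 9.0]), (0.048, [[587.6, -245.7], [47.5, 105.6], 9.0])]
row 158 V [[17, 118, 115], [17, 121, 114], [18, 119, 114], [17, 118, 115], [17, 118, 115], [17, 119, 114], [18, 117, 113], [18, 115, 113], [17, 118, 112], [18, 121, 112], [14, 131, 78], [14, 148, 76], [14, 144, 78], [14, 139, 77], [14, 138, 76], [13, 142, 77], [13, 147, 78], [14, 144, 76], [9, 152, 74], [9, 159, 72], [8, 152, 72], [8, 163, 91], [7, 152, 94], [8, 146, 96], [8, 157, 101], [7, 159, 101], [7, 158, 100], [7, 161, 100], [8, 161, 100], [7, 160, 102], [7, 163, 102], [7, 158, 103], [7, 158, 103], [7, 159, 101], [7, 161, 100], [7, 159, 101], [7, 157, 101], [8, 161, 100], [7, 158, 100], [9, 159, 88], [14, 146, 68], [14, 147, 73], [12, 141, 74], [13, 145, 74], [13, 148, 74], [14, 145, 74], [13, 147, 73], [17, 132, 95], [17, 114, 98], [16, 112, 96], [16, 104, 96], [17, 100, 97], [17, 99, 98], [17, 105, 102], [17, 111, 106], [17, 111, 108], [18, 113, 108], [17, 119, 111], [17, 123, 112], [18, 123, 110]]
```

```bash
python3 - <<'E'
from h import *
im=cv2.imread('pics/w16.png');c=dict(np.load('pics/w16.npz'));hs=cv2.cvtColor(cv2.medianBlur(im,3),cv2.COLOR_BGR2HSV)
m=cv2.inRange(hs,(0,130,84),(11,255,255));m[205:]=0
for q in cv2.findContours(m,cv2.RETR_EXTERNAL,cv2.CHAIN_APPROX_NONE)[0]:
  if cv2.contourArea(q)>300:
    print(cv2.boundingRect(q),[(z,[np.round(t,1).tolist() for t in cv2.minAreaRect(ray(c,q.reshape(-1,2),z)[:,:2].astype(np.float32)*1000)]) for z in(.03,.04,.048)])
x=356;print('col',hs[100:206:3,x].tolist())
go([.592,-.249,.10],.147)
E
```

```text
(332, 111, 44, 92) [(0.03, [[590.5, -250.4], [49.8, 105.5], 8.5]), (0.04, [[589.3, -249.1], [48.5, 102.6], 8.5]), (0.048, [[588.3, -248.1], [47.4, 100.3], 8.5])]
col [[14, 143, 75], [15, 148, 74], [13, 145, 74], [8, 146, 75], [8, 160, 94], [8, 159, 98], [8, 158, 103], [7, 154, 101], [7, 154, 103], [7, 157, 101], [8, 157, 101], [7, 158, 102], [7, 158, 103], [7, 159, 101], [8, 162, 101], [7, 158, 100], [7, 164, 101], [7, 157, 101], [7, 151, 105], [7, 163, 102], [7, 161, 103], [7, 157, 104], [7, 157, 101], [7, 161, 103], [7, 158, 100], [8, 161, 100], [6, 155, 102], [8, 153, 105], [7, 153, 100], [7, 159, 196], [6, 160, 193], [7, 160, 195], [6, 150, 195], [6, 166, 177], [11, 151, 86], [13, 158, 131]]
translation [0.1657, 0.0189, 0.0406] twist [0.0013, -0.0036, -0.0028] yaw0 0.148 q6 -0.73
```

```bash
python3 -m creep '[{"translation":[0.03,0.01,0.02],"twist":[0,0,0],"hand":0},{"translation":[0.07,0.019,0.04],"twist":[0,0,0],"hand":0},{"translation":[0.11,0.019,0.04],"twist":[0,0,0],"hand":0},{"translation":[0.15,0.019,0.04],"twist":[0,0,0],"hand":0},{"translation":[0.165,0.019,0.04],"twist":[0,-0.003,-0.003],"hand":0}]'
python3 -m creep '[{"translation":[0,0,0],"twist":[0,0,0],"hand":0},{"translation":[0,0,0],"twist":[0,0,0],"hand":0},{"translation":[0,0,0],"twist":[0,0,0],"hand":0},{"translation":[0,0,0],"twist":[0,0,0],"hand":0}]'
python3 -c "
from h import *
go([.592,-.249,.071],.147)"
```

```text
time: 33.75
tool_pos: [0.5891, -0.2464, 0.0935]
tool_rot: [2.509, 1.559, 2.659]
contact_force: [0.0, 0.1, -0.0]
opening: 0.0285
time: 34.15
tool_pos: [0.5899, -0.2467, 0.0949]
tool_rot: [2.518, 1.562, 2.668]
contact_force: [1.3, -0.5, 0.5]
opening: 0.0007
translation [0.0238, -0.0027, 0.0019] twist [0.0028, -0.0072, -0.0051] yaw0 0.15 q6 -0.67
```

```bash
python3 -m creep '[{"translation":[0.01,-0.003,0.002],"twist":[0.003,-0.007,-0.005],"hand":0},{"translation":[0.02,-0.003,0.002],"twist":[0.003,-0.007,-0.005],"hand":0},{"translation":[0.024,-0.003,0.002],"twist":[0.003,-0.007,-0.005],"hand":0},{"translation":[0.024,-0.003,0.002],"twist":[0.003,-0.007,-0.005],"hand":0}]'
python3 -m creep '[{"translation":[0.002,0,0],"twist":[0,0,0],"hand":0},{"translation":[0.003,0,0],"twist":[0,0,0],"hand":0},{"translation":[0.003,0,0],"twist":[0,0,0],"hand":0}]'
python3 -m creep '[{"translation":[0.001,0,0],"twist":[0,0,0],"hand":0},{"translation":[0.003,0,0],"twist":[0,0,0],"hand":0},{"translation":[0.003,0,0],"twist":[0,0,0],"hand":0}]'
```

```text
time: 34.55
tool_pos: [0.5915, -0.249, 0.0696]
tool_rot: [2.467, 1.568, 2.614]
contact_force: [0.1, -1.6, -0.4]
opening: -0.0001
time: 34.85
tool_pos: [0.5914, -0.249, 0.0666]
tool_rot: [2.468, 1.568, 2.615]
contact_force: [-0.3, -0.8, -0.2]
opening: 0.0004
time: 35.15
tool_pos: [0.5917, -0.2491, 0.0653]
tool_rot: [2.534, 1.57, 2.68]
contact_force: [-3.3, 1.8, 10.0]
opening: 0.0001
```

```bash
python3 -m creep '[{"translation":[-0.03,0,0],"twist":[0,0,0],"hand":0},{"translation":[-0.08,0,0],"twist":[0,0,0],"hand":0},{"translation":[-0.13,0,0],"twist":[0,0,0],"hand":0},{"translation":[-0.18,0,0],"twist":[0,0,0],"hand":0},{"translation":[-0.23,0,0],"twist":[0,0,0],"hand":0}]'
python3 -m creep '[{"translation":[0,0.03,-0.035],"twist":[0,0,0],"hand":0},{"translation":[0,0.06,-0.07],"twist":[0,0,0],"hand":0},{"translation":[0,0.1,-0.09],"twist":[0,0,0],"hand":0},{"translation":[0,0.14,-0.1],"twist":[0,0,0],"hand":0},{"translation":[0,0.18,-0.1],"twist":[0,0,0],"hand":0}]'
python3 -m creep '[{"translation":[0,0,0],"twist":[0,0,0],"hand":0},{"translation":[0,0,0],"twist":[0,0,0],"hand":0}]'
python3 - <<'E'
from h import *
im,c=grab('wrist');cv2.imwrite('pics/w17.png',im);s=robot.observe();print(s['tool_pos'],s['time'])
hs=cv2.cvtColor(cv2.medianBlur(im,3),cv2.COLOR_BGR2HSV)
for n,p in dict(copper=(.5063,.0455,.036),brass=(.5126,-.023,.030),loupe=(.478,.253,.031),jar=(.5895,.302,.084)).items():
    u,v=proj(c,p)[0].astype(int)
    print(n,u,v,end=' ')
    if not(30<u<610 and 30<v<225): print('out');continue
    m=cv2.inRange(hs,(0,0,50),(60,80,255));w=np.zeros_like(m);cv2.circle(w,(u,v),32,255,-1);m&=w
    q=[k for k in cv2.findContours(m,cv2.RETR_EXTERNAL,cv2.CHAIN_APPROX_NONE)[0]]
    k=max(q,key=cv2.contourArea,default=None)
    if k is not None:
        P=ray(c,k.reshape(-1,2),p[2])[:,:2].astype(np.float32)*1000;print(np.round(cv2.minEnclosingCircle(P)[0],1),round(2*cv2.minEnclosingCircle(P)[1],1),hs[v,u+6])
E
```

```text
time: 35.65
tool_pos: [0.5916, -0.249, 0.2976]
tool_rot: [2.554, 1.57, 2.701]
contact_force: [1.0, -0.3, 0.1]
opening: 0.0
time: 36.15
tool_pos: [0.4647, -0.0845, 0.2982]
tool_rot: [1.387, 1.571, 1.532]
contact_force: [0.3, -0.0, -0.4]
opening: 0.0004
time: 36.35
tool_pos: [0.4647, -0.0841, 0.2988]
tool_rot: [-0.748, 1.569, -0.601]
contact_force: [0.3, -0.3, -0.2]
opening: 0.0006
[ 0.46492798 -0.08485856  0.29856149] 36.4
copper 372 64 [504.1  45.5] 51.5 [ 17  49 109]
brass 366 125 [513.4 -23.2] 42.1 [ 21  34 143]
loupe 381 -155 out
jar 534 -247 out
```

```bash
python3 - <<'E'
from h import *
a=cv2.imread('pics/top0.png');im,c=grab('top')
for n,I in(('before',a),('now',im)):
    g=cv2.cvtColor(I,cv2.COLOR_BGR2GRAY)[145:172,200:226];k=np.argwhere(g<45);print('loupe',n,len(k),(k.mean(0)[::-1]+[200,145]).round(1) if len(k) else '')
print(robot.hand_in())
E
```

```text
loupe before 21 [214.5 158.8]
loupe now 19 [214.2 159.5]
the job is handed in; nothing more can be done
None
```

All five items are seated in their pockets, and I handed the job in at about 36 s of the 144 s allowed. The order was copper spool, brass spool, polish tin, flux jar, and the rouge bar last, after the other four were down.

**Last checks**
- **Spools:** The final wrist picture put both within about 2 mm of their pocket centres. Both touched the pocket floor at the expected height when lowered.
- **Flux jar:** After release its cap showed exactly where it should be. It went down inside the rim without resistance and stood upright.
- **Polish tin:** It showed in its pocket after release, dropped the last 1–2 mm. Its height was judged by picture only.
- **Rouge bar:** It lies in line with the pocket, about 3 mm off centre at most. Closed fingertips touched its top at 40 mm, the height for fully down, with 10 N.
- **Loupe:** In the top picture it had not moved, to within a pixel.

**What was off**
- **Rouge grip:** I started the lift a little before the fingers had finished closing, so the bar hung about 14 mm lower in the grip than planned. I lowered it until it touched the floor and confirmed the height by the touch above.
- **Rouge position:** Two estimates of the bar's position along its length disagreed by 4 mm. I took a value between them.
- **Spool grip width:** The fingers read about 4 mm narrower on both spools than the flange size. I did not find out why.
- **Highest push:** The most force I saw was about 20 N, when the brass spool touched its pocket floor.

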